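# Load the jar carrier and hold it level

## Robot

A 6-joint arm with a two-finger parallel gripper is mounted at the origin on the work surface. World frame = base frame: x ahead of the robot, y to its left, z up, the work surface at z = 0. Lengths are in mm, angles in rad, forces in N, time in s.
With the tool pointing down it reaches from about 325 to 775 mm from the base axis. Payload 5.5 kg.
Tool frame: the origin (TCP) lies midway between the tips of the shut fingers; the grasp point (between the pads) lies 19 mm behind it; z points along the fingers, x is the direction in which the jaws open and shut, and the axes are right-handed (so a half turn about z gives the same grasp; the last joint's range is limited). The gripper opens to 85 mm and grips with 20 to 120 N. Pads are 22 mm wide; open, the fingers measure 114 mm over their backs; the gripper's body (76 mm by 85 mm) begins 54 mm behind the grasp point. The pads swing forward as they close: fully open they stand 13 mm farther back than shut.
Start: joints at [1.158, 0.091, 1.231, -0, 1.82, -0.057], TCP at [209.009, 562.433, 193.275] pointing down, gripper open.
Joint ranges: [-2.87, 2.87], [-0.86, 2.18], [0.17, 2.46], [-1.51, 4.65], [0.06, 2.69], [-2.65, 2.65]. Speed limits (rad/s): [2.57, 2.57, 3.01, 3.14, 3.14, 3.14].

## Interface

Orientations are given as a unit quaternion [x, y, z, w].
In Python, from cell import robot gives the robot as it stands. The module is installed in compiled form; this text tells all that it offers.
- The arm moves only by the tool move_arm, never from a script. Its argument "commands" is a list of rows, each an object of numbers: "claw": the opening, from 0 (shut) to 1 (fully open); "tx", "ty", "tz": the shift along the tool's x, y, z in cm; "ax", "ay", "az": the turn, a rotation vector about the tool's x, y, z in rad. A call has 1 to 12 rows; each row is the pose to reach, as a shift and turn from the pose commanded when the call began, along the tool's axes at that moment; what a row does not reach only later rows make up. A row lasts 1/12 s, in which the tool goes at most 41.7 mm and 7.16 degrees, less where a joint would pass 70% of its speed; a pose out of reach is approached as far as the arm can. A call with a gripper value outside its range is refused whole. The fingers move at their own pace and stop on an object; "newtons" is the grip in N (left out, the last holds). Time passes only in rows, so rows that repeat a pose let the fingers close. It gives the time, the measured TCP pose, the force and the opening at its end, in the units of the state.
- robot.sense(): the state, without advancing time (a new reading comes with each control period).
- robot.grab_frame(name): name is "side" or "top" or "wrist"; returns the picture (420x560x3 uint8, blue, green, red); there is no depth.
- robot.camera_params(name): a dict with "fx", "fy", "cx", "cy" (pixels), "D" ([k1, k2, p1, p2, k3] as OpenCV has them; the pictures are not rectified), "R" (3x3) and "t" (3): a world point X has camera coordinates R X + t; the wrist camera has in their place "hand_eye" (4x4, takes a point from camera to tool coordinates, whose origin is the TCP and whose axes are the tool frame's). Camera axes: x right, y down, z forward; pixel columns grow to the right and rows downward; lengths in mm; the calibration is good to about 2 mm. A picture is of the moment at which its call begins: read the wrist's pose just before it. camera_params takes no time and is no camera call.
- robot.sign_off(): hands the job in, once; it reports no verdict.
Trained networks look in the newest picture that a camera, given by its name, has taken for a name from the list of things; names that differ only in an ending like _2 or _b are one class to them, and where a whole thing is asked for, a point or a joint stands for the part that bears it (a point fixed in the world has none). Each returns a list of dicts, best first, with "p" (0 to 1); they miss things now and then, are a little off and sometimes report something else, mostly with a low value. They report only what shows in the picture. A call takes as long as a camera call. They do not tell look-alikes from the thing itself.
- robot.find_in(camera, query): "location" ([x, y, z] in mm, in the coordinates of the camera as it stood for that picture, good to about 4 mm: the middle of the surface that is visible of it).
- robot.cut_out(camera, query): "mask" (420x560 bool, what is visible of it).
The state is a dict: "time": time; "q": joint angles; "qd": joint speeds; "tau": joint torques, N m; "tcp_pos": TCP position; "tool_rot": TCP orientation; "wrist_force": force on the tool from outside, world axes, zero at the start; "ft_torque": the same for the moment, N m; "width": finger opening in mm.
Only numpy, scipy, OpenCV 4.12 (cv2) and the standard library are available. Lean on these libraries where they do the work, as an engineer would, in place of code of your own. Each camera call takes 0.05 s, during which the arm holds its last target.

## Task

Stand the small amber jar with the teal cap upright and centred on the empty raised pedestal of the red jar carrier and let go of it. Then pick the carrier up by its black handle and finish while still holding it, steady and level, with its underside roughly 10 cm above the bench and both jars still standing on their pedestals; do not put it down or let go at the end. Leave the black-capped jar, the green tube rack and the marker pen where they are.

Things in the scene. Friction and masses are not known exactly. Their poses are not given: they have to be found in the camera images.
- sample_jar: The jar to load: amber glass, round, teal cap, paper label. Body 44 mm diameter from its underside up to 50 mm, cap 40 mm diameter above it, 72 mm high in all; about 0.14 kg. Starts upright on the bench. Origin: centre of its underside; z axis up through the cap.
- carrier: Loose two-place jar carrier, about 0.35 kg, flat on the bench, turned any way. Red deck 110 (x) x 250 (y) x 10 mm; on it two rimless pedestals 34 mm in diameter, flat rubber tops 30 mm above the underside, at y = +85 mm (empty) and y = -85 mm (taken by the white-capped jar). A bridge handle, top 160 mm up, stands between them (see handle). Origin: centre of the deck's underside; z up.
- handle (a point): Middle of the carrier's black grip bar, 150 mm above the deck's underside; axes as the carrier's. The bar runs along x: 104 mm long, 16 mm thick (y), 20 mm high; it stands on two aluminium uprights 10 (x) x 14 (y) mm at x = +-45 mm, with 80 mm free between them.
- empty_seat (a point): Centre of the rubber top of the empty pedestal (34 mm diameter, 30 mm above the carrier's underside).
- taken_seat (a point): Centre of the rubber top of the other pedestal, under the white-capped jar.
- balance_jar: Jar of the same size and shape as the one to load but with a white cap; it already stands on the carrier's other pedestal and rides along. About 0.14 kg. Origin: centre of its underside; z up.
- black_jar: Bystander: clear jar with a black cap, 60 mm diameter, 85 mm high, standing loose on the bench. Origin: centre of its underside.
- tube_rack: Bystander: green rack 70 x 150 x 40 mm with small white-capped tubes standing up to 57 mm above the bench; loose. Origin: centre of its underside; long side along its y.
- marker: Bystander: white marker pen with blue cap, 100 mm long, 12 mm thick, lying loose along its x. Origin: centre of its underside.
Not all that is in view belongs to the job. What is shaped like the balance_jar but blue or yellow is not meant.

How it is judged (in metres and radians):
On the way:
1. the teal-capped jar stands on the empty pedestal, let go, with the carrier still on the bench (horizontal distance between sample_jar and empty_seat below 0.01 m and z of sample_jar in the frame of empty_seat between -0.004 and 0.004 m and angle between the z axis of sample_jar and the z axis of carrier, either way round below 0.06 rad and contact force between sample_jar and carrier above 0.2 N and contact force between sample_jar and the fingers below 0.05 N and height (world z) of carrier below 0.005 m and linear speed of sample_jar below 0.02 m/s), for 0.2 s.
At the end, for the whole second after the job is handed in: The gripper holds the carrier by its handle, underside 60 to 150 mm above the bench, level within 0.07 rad (4 degrees), moving less than 20 mm/s and 0.1 rad/s, resting on nothing else; both jars stand flat on their pedestals, centred within 10 mm, not touched by the fingers (horizontal distance between sample_jar and empty_seat below 0.01 m and z of sample_jar in the frame of empty_seat between -0.004 and 0.004 m and angle between the z axis of each of sample_jar, balance_jar and the z axis of carrier, either way round below 0.06 rad and contact force between each of sample_jar, balance_jar and carrier above 0.2 N and contact force between each of sample_jar, balance_jar and the fingers below 0.05 N and horizontal distance between balance_jar and taken_seat below 0.01 m and z of balance_jar in the frame of taken_seat between -0.004 and 0.004 m and height (world z) of carrier between 0.06 and 0.15 m and angle between carrier's own z axis and vertical below 0.07 rad and linear speed of carrier below 0.02 m/s and angular speed of carrier below 0.1 rad/s and contact force between carrier and the fingers above 1 N and distance between the grasp point and handle below 0.045 m and contact force between carrier and black_jar below 0.05 N and contact force between carrier and tube_rack below 0.05 N and contact force between carrier and marker below 0.05 N); the arm keeps its last pose, push and grip.
It fails at once if a bystander (black-capped jar, tube rack, marker) is moved more than 15 mm (distance of any of black_jar, tube_rack, marker from where it was at the start of the episode above 0.015 m).
It fails at once if a jar is tipped over (more than 0.5 rad) (angle between any of sample_jar, balance_jar's own z axis and vertical above 0.5 rad).
It also fails if it takes over 54 s, if anything falls off the work surface, if the arm or the gripper's body presses on something with over 40 N, if the wrist force passes 120 N, or if a joint passes its speed limit or range.

## Working session

There is one attempt and no reset: what is moved stays moved. The work goes in short steps, Python scripts to look and compute and a tool call to move; the robot and the scene stay as the last step left them, time stands still between calls to the robot, and variables do not carry over. Pictures are saved under pics/ and viewed, and the job is handed in when it is done.

Besides the shell and the picture viewer there is one more tool, called after "Request:" by a JSON object that holds its "name" and its "arguments". move_arm: Moves the arm, as the interface text tells. Its arguments: {"type":"object","properties":{"commands":{"type":"array"},"newtons":{"type":"number"}},"required":["commands"]}

```bash
mkdir -p pics
python3 - <<'E'
from cell import robot
import cv2
for n in ("side","top","wrist"):
    s=robot.sense()
    im=robot.grab_frame(n); cv2.imwrite(f"pics/{n}0.png",im)
    p=robot.camera_params(n); print(n,{k:(v.tolist() if hasattr(v,'tolist') else v) for k,v in p.items()})
print(s)
E
```

```text
side {'fx': 446.8491713192285, 'fy': 446.8491713192285, 'cx': 289.1280145494068, 'cy': 198.93588433540376, 'D': [-0.04019064518764828, 0.0, 0.0, 0.0, 0.0], 'R': [[-0.9613130213788115, -0.27494559939561003, 0.01679858031292401], [-0.19423714625419086, 0.6333584777773322, -0.7490854221266149], [0.1953182171293018, -0.7233684787164626, -0.6622604004897633]], 't': [601.0489551298498, 157.0037679758082, 970.4077397204127]}
top {'fx': 532.7991047781795, 'fy': 532.7991047781795, 'cx': 280.3889973126791, 'cy': 203.01701352358396, 'D': [-0.11258395979275289, 0.0, 0.0, 0.0, 0.0], 'R': [[0.006575202251811236, -0.9998775481717717, 0.014200541445816041], [-0.9967096844963971, -0.0077003201454972844, -0.0806877307943985], [0.08078719914961932, -0.013623279034924439, -0.996638266735678]], 't': [14.797781140855546, 622.8201258594338, 1397.355902687392]}
wrist {'fx': 361.27831807595425, 'fy': 361.27831807595425, 'cx': 278.60052463966963, 'cy': 211.3594576985939, 'D': [-0.04803838774531268, 0.0, 0.0, 0.0, 0.0], 'hand_eye': [[0.9999999611913452, -0.000246255262241214, -0.00013029064584313256, 0.2946624
[... 168 characters left out ...]
16200617174297], [0.0, 0.0, 0.0, 1.0]]}
{'time': 0.1, 'q': array([ 1.15829787e+00,  9.17854552e-02,  1.23175551e+00, -1.64665818e-05,
        1.81979594e+00, -5.66935742e-02]), 'qd': array([-0.00075107, -0.00179661, -0.00183699,  0.00157422, -0.00079905,
        0.00076621]), 'tau': array([ 1.55301113e-03, -4.60215068e+01, -4.19221616e+01, -1.08705174e-04,
        1.05018113e-02,  7.52641682e-06]), 'tcp_pos': array([208.88438666, 562.12982738, 192.26848843]), 'tool_rot': array([ 8.21080908e-01,  5.70811162e-01, -7.38963946e-04,  4.63245003e-04]), 'wrist_force': array([0.06737236, 0.93755799, 0.01003885]), 'ft_torque': array([-0.04056056,  0.00197722,  0.02669712]), 'width': 85.5681152820617}
```

View pics/top0.png

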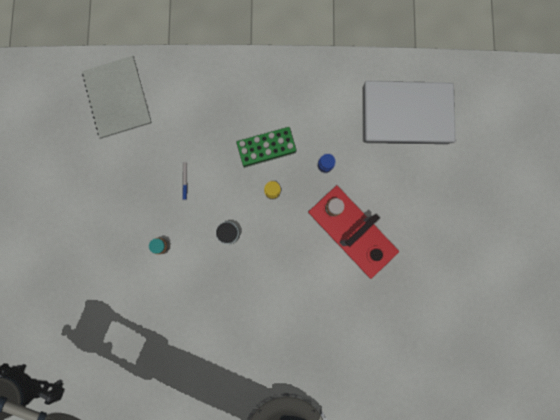

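View pics/side0.png

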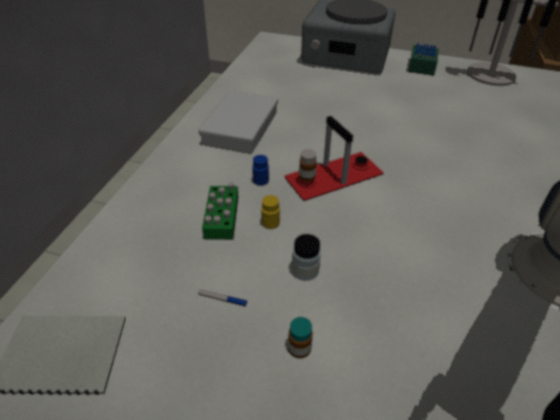

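View pics/wrist0.png

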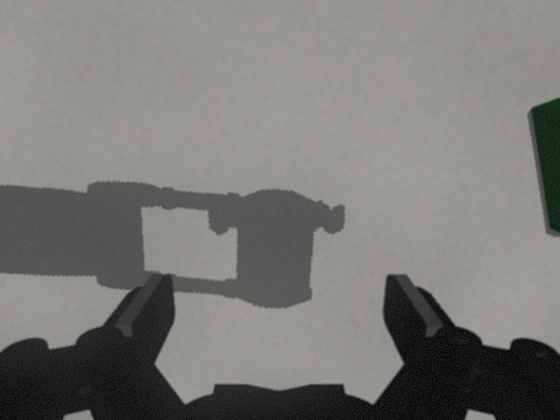

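The top view shows the teal cap at (158,245), the black cap at (228,232), yellow at (272,189), blue at (327,162) and the white cap on the carrier at (336,206). The empty pedestal is at (376,255), the handle at (361,229), the rack at (267,147) and the pen at (185,180). In the side view the teal jar is at (301,335).

Could be taken for the target: teal (158,245), yellow (272,189), blue (327,162), black (228,232), white (336,206). By the description I choose teal.

```bash
cat > h.py <<'E'
from cell import robot
import numpy as np, cv2
from scipy.spatial.transform import Rotation as Rn
def cam(n,s=None):
    p=robot.camera_params(n); K=np.array([[p['fx'],0,p['cx']],[0,p['fy'],p['cy']],[0,0,1.]]); D=np.array(p['D'])
    if n=='wrist':
        s=s or robot.sense(); T=np.eye(4); T[:3,:3]=Rn.from_quat(s['tool_rot']).as_matrix(); T[:3,3]=s['tcp_pos']
        C=np.linalg.inv(T@np.array(p['hand_eye'])); R,t=C[:3,:3],C[:3,3]
    else: R,t=np.array(p['R']),np.array(p['t'])
    return K,D,R,t
def onplane(c,uv,z):
    K,D,R,t=c; n=cv2.undistortPoints(np.array([[uv]],float),K,D)[0,0]
    d=R.T@np.array([n[0],n[1],1]); o=-R.T@t
    return o+d*(z-o[2])/d[2]
def proj(c,X):
    K,D,R,t=c; return cv2.projectPoints(np.atleast_2d(np.array(X,float)),cv2.Rodrigues(R)[0],t,K,D)[0][:,0]
def toworld(c,x): return c[2].T@(np.array(x)-c[3])
E
python3 - <<'E'
from h import *
np.set_printoptions(precision=1,suppress=True)
for n in ('top','side'):
    robot.grab_frame(n); c=cam(n)
    for q in ('sample_jar','balance_jar','carrier','handle','empty_seat','black_jar','tube_rack','marker'):
        for r in robot.find_in(n,q)[:4]:
            X=toworld(c,r['location']); print(n,q,round(r['p'],2),X,proj(c,X)[0])
im=cv2.imread('pics/top0.png'); a=cv2.resize(im[215:275,120:200],None,fx=5,fy=5,interpolation=cv2.INTER_CUBIC)
b=cv2.resize(im[175:290,295:410],None,fx=2.6,fy=2.6,interpolation=cv2.INTER_CUBIC)[:300]
cv2.imwrite('pics/crop1.png',np.hstack([a,np.pad(b,((0,300-b.shape[0]),(0,0),(0,0)))]))
im=cv2.imread('pics/side0.png'); cv2.imwrite('pics/crop2.png',np.hstack([cv2.resize(im[310:370,270:330],(400,400),interpolation=cv2.INTER_CUBIC),cv2.resize(im[105:205,285:385],(400,400),interpolation=cv2.INTER_CUBIC)]))
E
```

```text
top sample_jar 0.73 [509.  331.8  68.5] [159.2 244.6]
top balance_jar 0.7 [ 726.2 -101.8   70.3] [327.3 162.4]
top balance_jar 0.64 [ 608.2 -120.1  101.9] [335.8 206.7]
top balance_jar 0.57 [508.3 334.6  68.4] [158.2 244.9]
top balance_jar 0.54 [655.4  42.   73.4] [272.  188.8]
top carrier 0.87 [ 543.6 -183.7    7.7] [355.2 233.3]
top handle 0.55 [ 543.6 -180.1    6.2] [353.8 233.3]
top empty_seat 0.81 [ 542.6 -178.7    9.7] [353.5 233.6]
top empty_seat 0.48 [770.9  55.8  40.3] [267.1 147.1]
top black_jar 0.73 [546.2 154.7  80.8] [227.5 230.7]
top tube_rack 0.61 [770.1  56.9  40.6] [266.7 147.3]
top marker 0.69 [669.5 282.9   9.4] [183.2 185.5]
side sample_jar 0.88 [504.2 355.5  57. ] [300.4 337.8]
side sample_jar 0.43 [ 551.2 -161.5   13. ] [332.7 175.6]
side balance_jar 0.68 [729.  -82.6  45.9] [259.3 171. ]
side balance_jar 0.66 [ 610.8 -103.    79.1] [306.6 164.3]
side carrier 0.68 [ 547.3 -163.8   10.1] [334.2 176.2]
side handle 0.91 [ 553.4 -167.1   11. ] [332.3 174.7]
side empty_seat 0.85 [ 550.3 -168.4   11.8] [333.5 174.4]
side black_jar 0.77 [538.5 176.8  64.5] [306.8 256.2]
side marker 0.79 [682.3 285.8  15.3] [222.2 296.4]
side marker 0.4 [ 549.4 -166.8   11.1] [333.8 175. ]
```

View pics/crop1.png

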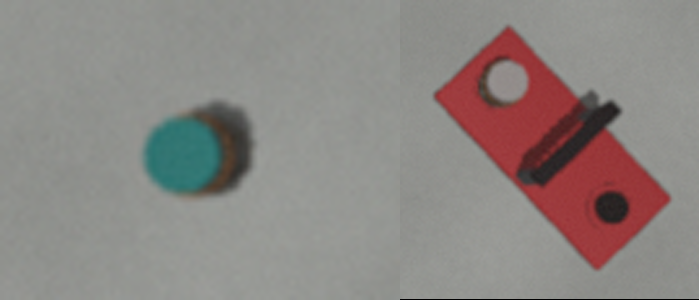

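View pics/crop2.png

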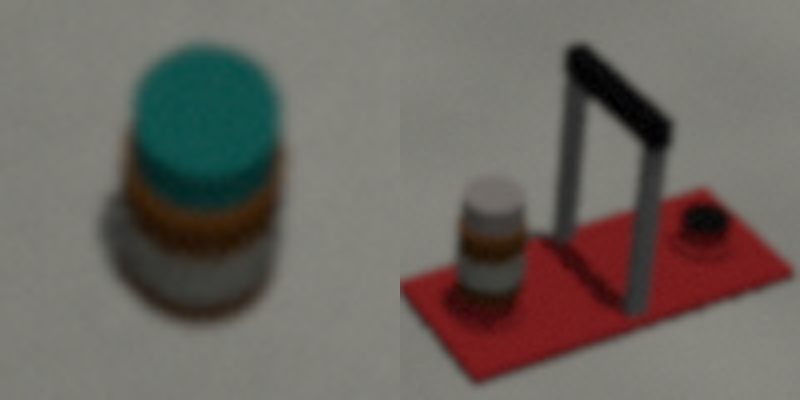

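The crops confirm the target: the left one shows the teal-capped amber jar with its label. On the right, the carrier has the white jar at one end and the bare black pedestal at the other. Next I measure accurately.

```bash
cat > meas.py <<'E'
from h import *
from scipy.optimize import least_squares
np.set_printoptions(precision=1,suppress=True)
def cen(m):
    n,l,st,ce=cv2.connectedComponentsWithStats(m.astype(np.uint8)); i=1+np.argmax(st[1:,4]); return ce[i],st[i,4],l==i
def carrier(im,c,g):
    hsv=cv2.cvtColor(im,cv2.COLOR_BGR2HSV); H,S,V=cv2.split(hsv)
    red=((H<12)|(H>168))&(S>120)&(V>50)
    _,a,m=cen(red)
    ct=cv2.findContours(m.astype(np.uint8),cv2.RETR_EXTERNAL,cv2.CHAIN_APPROX_NONE)[0]
    k=max(ct,key=len); box=cv2.boxPoints(cv2.minAreaRect(k))
    return box,m
def teal(im):
    H,S,V=cv2.split(cv2.cvtColor(im,cv2.COLOR_BGR2HSV)); return cen((H>78)&(H<98)&(S>110)&(V>50))
E
python3 - <<'E'
from meas import *
im=robot.grab_frame('top'); c=cam('top')
ce,a,_=teal(im); print('teal px',ce,a,onplane(c,ce,72))
print('diam mm',2*np.sqrt(a/np.pi)*1320/532.8)
ce2,a2,_=teal(robot.grab_frame('side')); print('side teal',ce2,proj(cam('side'),onplane(c,ce,72)))
box,m=carrier(im,c,None); P=np.array([onplane(c,b,10) for b in box]); print(box,P)
print('edges',np.linalg.norm(np.roll(P,-1,0)-P,axis=1),'centre',P.mean(0))
# black pedestal, white cap
H,S,V=cv2.split(cv2.cvtColor(im,cv2.COLOR_BGR2HSV))
roi=np.zeros(m.shape,bool); roi[243:268,364:390]=1
pe,pa,_=cen((V<60)&roi); print('ped',pe,pa,onplane(c,pe,30))
roi=np.zeros(m.shape,bool); roi[194:218,324:348]=1
we,wa,_=cen((V>130)&(S<60)&roi); print('white',we,wa,onplane(c,we,102))
roi=np.zeros(m.shape,bool); roi[205:250,335:385]=1
he,ha,hm=cen((V<55)&roi); r=cv2.minAreaRect(np.argwhere(hm)[:,::-1].astype(np.float32)); print('handle',he,ha,r,onplane(c,r[0],160))
E
```

```text
teal px [156.3 245.6] 165 [506.4 338.7  72. ]
diam mm 35.90928405875796
side teal [300.5 327.1] [[301.9 324.6]]
[[307.8 211.7]
 [336.4 184.8]
 [399.  251.2]
 [370.4 278.1]] [[ 600.9  -55.2   10. ]
 [ 674.7 -132.7   10. ]
 [ 495.8 -302.6   10. ]
 [ 423.3 -224.3   10. ]]
edges [107.  246.7 106.7 245.3] centre [ 548.6 -178.7   10. ]
ped [376.1 254.3] 99 [ 487.6 -236.    30. ]
white [336.1 205.7] 172 [ 610.7 -120.7  102. ]
handle [362.1 229.3] 233 ((360.538818359375, 228.98818969726562), (8.337492942810059, 41.83246612548828), 46.46879959106445) [ 550.3 -173.1  160. ]
```

Request:
{"name": "move_arm", "arguments": {"commands": [{"tx": -1,"ty": 3.5,"claw": 1},{"tx": -2,"ty": 7},{"tx": -3.2,"ty": 10.7},{"tx": -4.3,"ty": 14.5},{"tx": -5.5,"ty": 18.5},{"tx": -6.7,"ty": 22.5},{"tx": -7.8,"ty": 26.3},{"tx": -8.9,"ty": 30},{"tx": -9.8,"ty": 33},{"tx": -10.3,"ty": 34.8},{"tx": -10.6,"ty": 35.7},{"tx": -10.6,"ty": 35.7}]}}

```text
invalid input at $.commands[0]: expected keys claw, tx, ty, tz, ax, ay, az
```

```bash
cat >> h.py <<'E'
def delta(target,s=None):
    s=s or robot.sense(); R=Rn.from_quat(s['tool_rot']).as_matrix(); return R.T@(np.array(target)-s['tcp_pos'])/10
def yaw(s): R=Rn.from_quat(s['tool_rot']).as_matrix(); return np.degrees(np.arctan2(R[1,0],R[0,0])),np.degrees(np.arccos(-R[2,2]))
E
python3 - <<'E'
from meas import *
s=robot.sense(); im=robot.grab_frame('wrist'); cv2.imwrite('pics/w1.png',im); c=cam('wrist',s)
print(s['tcp_pos'],yaw(s),s['width'])
ce,a,_=teal(im); X=onplane(c,ce,72); print(ce,a,X, delta([X[0],X[1],14],s))
for r in robot.find_in('wrist','sample_jar'): print(r['p'],toworld(c,r['location']))
E
```

```text
[209.  562.4 193.3] (np.float64(69.61418953529535), np.float64(0.0015002646944497831)) 85.48513896151694Traceback (most recent call last):
  File "<stdin>", line 4, in <module>
  File "meas.py", line 14, in teal
    H,S,V=cv2.split(cv2.cvtColor(im,cv2.COLOR_BGR2HSV)); return cen((H>78)&(H<98)&(S>110)&(V>50))
                                                                ~~~^^^^^^^^^^^^^^^^^^^^^^^^^^^^^^
  File "meas.py", line 5, in cen
    n,l,st,ce=cv2.connectedComponentsWithStats(m.astype(np.uint8)); i=1+np.argmax(st[1:,4]); return ce[i],st[i,4],l==i
                                                                        ~~~~~~~~~^^^^^^^^^^
    return _wrapfunc(a, 'argmax', axis=axis, out=out, **kwds)
    return bound(*args, **kwds)
ValueError: attempt to get argmax of an empty sequence
```

View pics/w1.png

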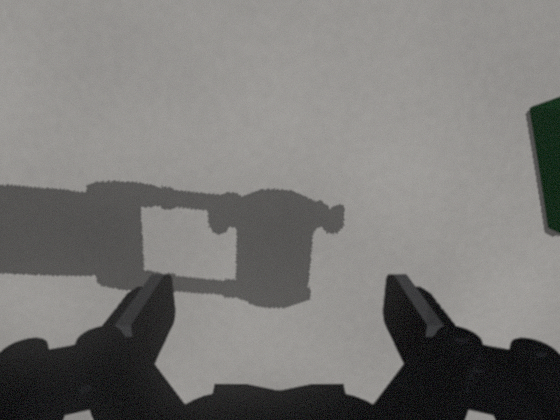

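The call was refused because every row needs all seven keys, so nothing moved. The picture still shows the start view. I'll send it again with full rows.

Request:
{"name": "move_arm", "arguments": {"commands": [{"tx": -1,"ty": 3.5,"tz": 0,"ax": 0,"ay": 0,"az": 0,"claw": 1},{"tx": -2,"ty": 7,"tz": 0,"ax": 0,"ay": 0,"az": 0,"claw": 1},{"tx": -3.2,"ty": 10.7,"tz": 0,"ax": 0,"ay": 0,"az": 0,"claw": 1},{"tx": -4.3,"ty": 14.5,"tz": 0,"ax": 0,"ay": 0,"az": 0,"claw": 1},{"tx": -5.5,"ty": 18.5,"tz": 0,"ax": 0,"ay": 0,"az": 0,"claw": 1},{"tx": -6.7,"ty": 22.5,"tz": 0,"ax": 0,"ay": 0,"az": 0,"claw": 1},{"tx": -7.8,"ty": 26.3,"tz": 0,"ax": 0,"ay": 0,"az": 0,"claw": 1},{"tx": -8.9,"ty": 30,"tz": 0,"ax": 0,"ay": 0,"az": 0,"claw": 1},{"tx": -9.8,"ty": 33,"tz": 0,"ax": 0,"ay": 0,"az": 0,"claw": 1},{"tx": -10.3,"ty": 34.8,"tz": 0,"ax": 0,"ay": 0,"az": 0,"claw": 1},{"tx": -10.6,"ty": 35.7,"tz": 0,"ax": 0,"ay": 0,"az": 0,"claw": 1},{"tx": -10.6,"ty": 35.7,"tz": 0,"ax": 0,"ay": 0,"az": 0,"claw": 1}]}}

```text
time: 2.2
tcp_pos: [507.9, 337.4, 192.8]
tool_rot: [0.822, 0.57, -0.0, 0.0]
wrist_force: [0.3, 0.6, 0.6]
width: 85.5
```

Run:
```python
from meas import *
s=robot.sense(); im=robot.grab_frame('wrist'); cv2.imwrite('pics/w2.png',im); c=cam('wrist',s)
print(s['tcp_pos'],yaw(s),s['width'])
ce,a,_=teal(im); X=onplane(c,ce,72); print(ce,a,X, delta([X[0],X[1],14],s))
for r in robot.find_in('wrist','sample_jar'): print(r['p'],toworld(c,r['location']))
```

```text
[507.9 337.4 192.8] (np.float64(69.459090619833), np.float64(0.0380948572786628)) 85.50824539661636
[288.2 183.2] 675 [504.4 347.7  72. ] [ 0.9 -0.7 17.9]
0.8 [505.6 341.2  70.4]
```

View pics/w2.png

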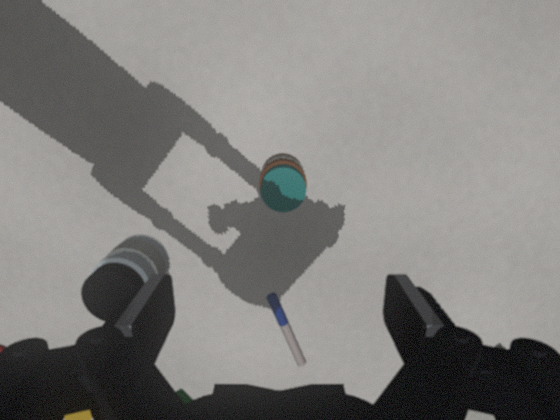

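The wrist view shows the teal cap centred near (283,189), part of it in shadow, which spoils the colour mask. The black jar is at lower left (125,280) and the pen at (285,330). I'll redo the mask with a lower brightness limit.

```bash
sed -i 's/(S>110)&(V>50)/(S>90)\&(V>15)/' meas.py
python3 - <<'E'
from meas import *
s=robot.sense(); im=robot.grab_frame('wrist'); c=cam('wrist',s)
ce,a,m=teal(im); k=cv2.findContours(m.astype(np.uint8),0,1)[0]; e=cv2.minEnclosingCircle(max(k,key=len))
print(ce,a,e)
for p in (ce,e[0]): X=onplane(c,p,72); print(X, delta([X[0],X[1],14],s))
it=robot.grab_frame('top'); ce,a,m=teal(it); print('top',ce,a,onplane(cam('top'),ce,72))
E
```

```text
[286.4 183.8] 788 ((283.0, 188.5), 21.914705276489258)
[502.6 348.1  72. ] [ 0.7 -0.6 17.9]
[505.4 343.9  72. ] [ 0.4 -0.2 17.9]
top [156.8 244.1] 109 [510.3 337.5  72. ]
```

Request:
{"name": "move_arm", "arguments": {"commands": [{"tx": 0.1,"ty": -0.1,"tz": 1,"ax": 0,"ay": 0,"az": 0,"claw": 1},{"tx": 0.3,"ty": -0.3,"tz": 2.5,"ax": 0,"ay": 0,"az": 0,"claw": 1},{"tx": 0.3,"ty": -0.3,"tz": 4.5,"ax": 0,"ay": 0,"az": 0,"claw": 1},{"tx": 0.3,"ty": -0.3,"tz": 6.5,"ax": 0,"ay": 0,"az": 0,"claw": 1},{"tx": 0.3,"ty": -0.3,"tz": 8.5,"ax": 0,"ay": 0,"az": 0,"claw": 1},{"tx": 0.3,"ty": -0.3,"tz": 10,"ax": 0,"ay": 0,"az": 0,"claw": 1},{"tx": 0.3,"ty": -0.3,"tz": 10,"ax": 0,"ay": 0,"az": 0,"claw": 1}]}}

```text
time: 2.98
tcp_pos: [502.0, 342.3, 88.0]
tool_rot: [0.821, 0.571, -0.004, -0.0]
wrist_force: [-0.8, -0.4, -1.0]
width: 85.6
```

Run:
```python
from meas import *
s=robot.sense(); im=robot.grab_frame('wrist'); cv2.imwrite('pics/w3.png',im); print(s['tcp_pos'],s['wrist_force'])
c=cam('wrist',s); print(proj(c,[[506,341,72],[506,341,0]]))
```

```text
[502.  342.3  88. ] [-0.8 -0.4 -1. ]
[[278.7 241. ]
 [279.2 207. ]]
```

View pics/w3.png

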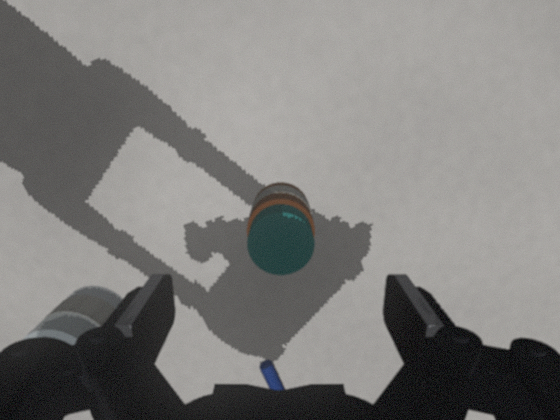

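The cap centre is at (281,242), against a prediction of (279,241). That agrees, and the jar lies midway between the fingers.

Run:
```python
from meas import *
s=robot.sense(); print(s['tcp_pos'],s['qd'],yaw(s),delta([506,342,14],s))
```

```text
[502.9 342.6  90.5] [-0.  -0.  -0.1 -0.   0.   0. ] (np.float64(69.69760727233547), np.float64(0.27409506126205746)) [0.1 0.3 7.6]
```

Request:
{"name": "move_arm", "arguments": {"commands": [{"tx": 0.1,"ty": 0,"tz": 1,"ax": 0,"ay": 0,"az": 0,"claw": 1},{"tx": 0.1,"ty": 0,"tz": 2.5,"ax": 0,"ay": 0,"az": 0,"claw": 1},{"tx": 0.1,"ty": 0,"tz": 4.2,"ax": 0,"ay": 0,"az": 0,"claw": 1},{"tx": 0.1,"ty": 0,"tz": 5.8,"ax": 0,"ay": 0,"az": 0,"claw": 1},{"tx": 0.1,"ty": 0,"tz": 7,"ax": 0,"ay": 0,"az": 0,"claw": 1},{"tx": 0.1,"ty": 0,"tz": 7.7,"ax": 0,"ay": 0,"az": 0,"claw": 1},{"tx": 0.1,"ty": 0,"tz": 7.7,"ax": 0,"ay": 0,"az": 0,"claw": 1},{"tx": 0.1,"ty": 0,"tz": 7.7,"ax": 0,"ay": 0,"az": 0,"claw": 1},{"tx": 0.1,"ty": 0,"tz": 7.7,"ax": 0,"ay": 0,"az": 0,"claw": 1}]}}

```text
time: 3.78
tcp_pos: [506.0, 344.0, 17.7]
tool_rot: [0.821, 0.571, 0.001, 0.0]
wrist_force: [0.3, 0.4, -0.5]
width: 85.1
```

Request:
{"name": "move_arm", "arguments": {"commands": [{"tx": 0,"ty": 0,"tz": 0,"ax": 0,"ay": 0,"az": 0,"claw": 0.7},{"tx": 0,"ty": 0,"tz": 0,"ax": 0,"ay": 0,"az": 0,"claw": 0.6},{"tx": 0,"ty": 0,"tz": 0,"ax": 0,"ay": 0,"az": 0,"claw": 0.5},{"tx": 0,"ty": 0,"tz": 0,"ax": 0,"ay": 0,"az": 0,"claw": 0.4},{"tx": 0,"ty": 0,"tz": 0,"ax": 0,"ay": 0,"az": 0,"claw": 0.3},{"tx": 0,"ty": 0,"tz": 0,"ax": 0,"ay": 0,"az": 0,"claw": 0.3},{"tx": 0,"ty": 0,"tz": 0,"ax": 0,"ay": 0,"az": 0,"claw": 0.3},{"tx": 0,"ty": 0,"tz": 0,"ax": 0,"ay": 0,"az": 0,"claw": 0.3}], "newtons": 30}}

```text
time: 4.45
tcp_pos: [505.6, 343.6, 16.9]
tool_rot: [0.821, 0.571, 0.0, 0.0]
wrist_force: [-0.0, -0.1, 4.2]
width: 38.5
```

Run:
```python
from meas import *
s=robot.sense(); im=robot.grab_frame('wrist'); cv2.imwrite('pics/w4.png',im); print(s['tcp_pos'],s['wrist_force'],s['width'],yaw(s))
```

```text
[505.6 343.6  16.9] [-0.  -0.1  4.2] 38.47469147410111 (np.float64(69.6100193364958), np.float64(0.050850241479857984))
```

View pics/w4.png

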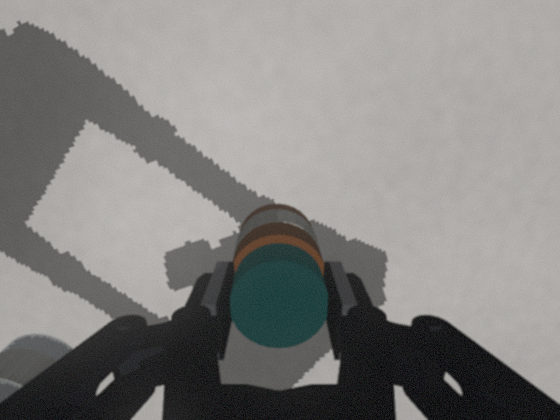

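The picture shows the jar between the pads, with the cap centred at (279,303). The width of 38.5 mm is below 44 mm, so I'll work out where the jar sits relative to the TCP, lift a little and look again.

Run:
```python
from meas import *
s=robot.sense(); c=cam('wrist',s); X=onplane(c,(279,303),72); print(X, delta(X,s)*10)
it=robot.grab_frame('side'); cv2.imwrite('pics/s2.png',cv2.resize(it[240:400,220:400],None,fx=4,fy=3.7,interpolation=cv2.INTER_CUBIC))
```

```text
[508.1 343.1  72. ] [  0.4   2.5 -55.1]
```

View pics/s2.png

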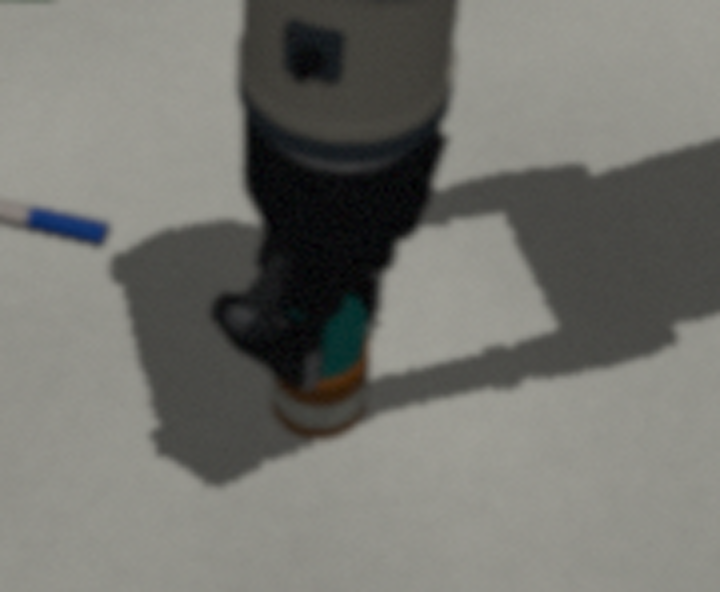

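The side view shows the finger tip ending about 20 mm above the bench with the jar upright in the grip. Now a small test lift.

Request:
{"name": "move_arm", "arguments": {"commands": [{"tx": 0,"ty": 0,"tz": -0.3,"ax": 0,"ay": 0,"az": 0,"claw": 0.3},{"tx": 0,"ty": 0,"tz": -1,"ax": 0,"ay": 0,"az": 0,"claw": 0.3},{"tx": 0,"ty": 0,"tz": -2,"ax": 0,"ay": 0,"az": 0,"claw": 0.3},{"tx": 0,"ty": 0,"tz": -3,"ax": 0,"ay": 0,"az": 0,"claw": 0.3},{"tx": 0,"ty": 0,"tz": -3.5,"ax": 0,"ay": 0,"az": 0,"claw": 0.3},{"tx": 0,"ty": 0,"tz": -3.5,"ax": 0,"ay": 0,"az": 0,"claw": 0.3}], "newtons": 35}}

```text
time: 5.05
tcp_pos: [506.4, 344.2, 53.9]
tool_rot: [0.821, 0.571, 0.002, 0.0]
wrist_force: [0.4, 0.3, -0.3]
width: 37.9
```

Run:
```python
from meas import *
s=robot.sense(); im=robot.grab_frame('wrist'); cv2.imwrite('pics/w5.png',im); print(s['tcp_pos'],s['wrist_force'],s['width'],yaw(s))
it=robot.grab_frame('side'); a=cv2.resize(it[230:390,220:400],(450,400),interpolation=cv2.INTER_CUBIC)
cv2.imwrite('pics/sw5.png',np.hstack([a,cv2.resize(im[180:400,180:380],(350,400))]))
```

```text
[506.4 344.2  53.9] [ 0.4  0.3 -0.3] 37.89589385755147 (np.float64(69.61645315828008), np.float64(0.21882263454391085))
```

View pics/sw5.png

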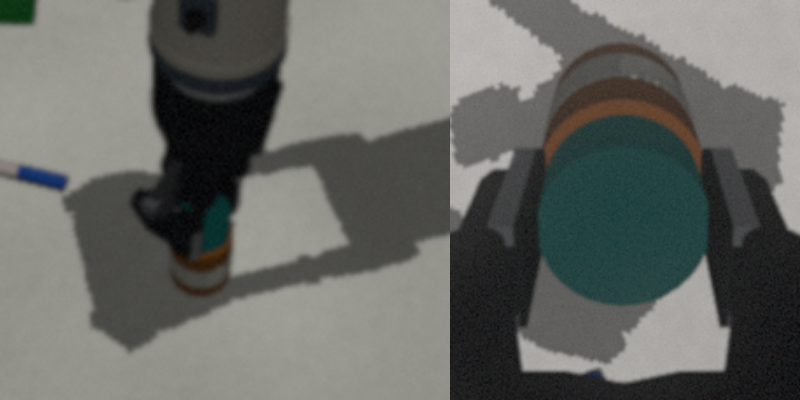

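Run:
```python
from meas import *
for f in ('w4','w5'):
    im=cv2.imread(f'pics/{f}.png'); ce,a,m=teal(im); ys,xs=np.where(m); print(f,ce,a,xs.min(),xs.max(),ys.min(),ys.max())
s=robot.sense(); print(s['tcp_pos'],s['wrist_force'],s['qd'])
im=robot.grab_frame('wrist'); ce,a,m=teal(im); ys,xs=np.where(m); print(ce,a,xs.min(),xs.max(),ys.min(),ys.max())
cv2.imwrite('pics/cmp.png',np.hstack([cv2.imread('pics/w4.png')[180:400,180:380],im[180:400,180:380]]).repeat(2,0).repeat(2,1))
```

```text
w4 [278.7 298.6] 7560 228 328 245 346
w5 [278.6 298.1] 7500 229 327 245 346
[505.6 343.6  51.8] [ 0.  -0.1 -1.9] [-0.  0.  0. -0. -0. -0.]
[278.7 298. ] 7536 230 328 244 346
```

View pics/cmp.png

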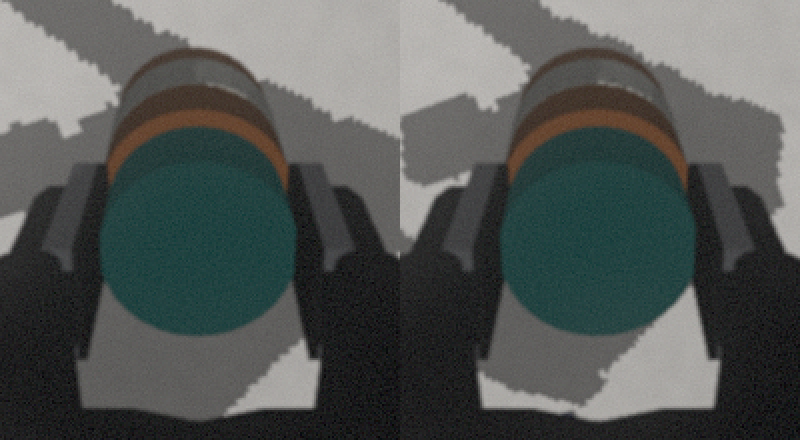

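The jar came up without slipping: its pixels are unchanged and the wrist force reads -1.9 N. Next is a high lift while turning towards the carrier.

Request:
{"name": "move_arm", "arguments": {"commands": [{"tx": 0,"ty": 0,"tz": -0.6,"ax": 0,"ay": 0,"az": 0.04,"claw": 0.3},{"tx": 0,"ty": 0,"tz": -1.8,"ax": 0,"ay": 0,"az": 0.1,"claw": 0.3},{"tx": 0,"ty": 0,"tz": -3.6,"ax": 0,"ay": 0,"az": 0.2,"claw": 0.3},{"tx": 0,"ty": 0,"tz": -5.8,"ax": 0,"ay": 0,"az": 0.3,"claw": 0.3},{"tx": 0,"ty": 0,"tz": -8,"ax": 0,"ay": 0,"az": 0.4,"claw": 0.3},{"tx": 0,"ty": 0,"tz": -10.5,"ax": 0,"ay": 0,"az": 0.5,"claw": 0.3},{"tx": 0,"ty": 0,"tz": -13,"ax": 0,"ay": 0,"az": 0.6,"claw": 0.3},{"tx": 0,"ty": 0,"tz": -15.2,"ax": 0,"ay": 0,"az": 0.7,"claw": 0.3},{"tx": 0,"ty": 0,"tz": -17.2,"ax": 0,"ay": 0,"az": 0.8,"claw": 0.3},{"tx": 0,"ty": 0,"tz": -18.8,"ax": 0,"ay": 0,"az": 0.9,"claw": 0.3},{"tx": 0,"ty": 0,"tz": -19.7,"ax": 0,"ay": 0,"az": 0.97,"claw": 0.3},{"tx": 0,"ty": 0,"tz": -20,"ax": 0,"ay": 0,"az": 1,"claw": 0.3}], "newtons": 45}}

```text
time: 6.2
tcp_pos: [505.7, 343.7, 253.2]
tool_rot: [0.994, 0.105, 0.001, -0.001]
wrist_force: [-0.2, 1.0, -1.1]
width: 37.7
```

Run:
```python
from meas import *
s=robot.sense(); print(s['tcp_pos'],yaw(s),s['width'],delta([487,-237,252],s),s['q'])
```

```text
[505.7 343.7 253.2] (np.float64(12.103700128815165), np.float64(0.14092485963131646)) 37.70138178063939 [-14.   56.4   0. ] [0.5 0.1 1.1 0.  1.9 0.3]
```

Request:
{"name": "move_arm", "arguments": {"commands": [{"tx": -0.2,"ty": 0.8,"tz": 0,"ax": 0,"ay": 0,"az": 0.02,"claw": 0.3},{"tx": -0.5,"ty": 2,"tz": 0,"ax": 0,"ay": 0,"az": 0.06,"claw": 0.3},{"tx": -1.1,"ty": 4.4,"tz": 0,"ax": 0,"ay": 0,"az": 0.12,"claw": 0.3},{"tx": -1.8,"ty": 7.2,"tz": 0,"ax": 0,"ay": 0,"az": 0.18,"claw": 0.3},{"tx": -2.6,"ty": 10.4,"tz": 0,"ax": 0,"ay": 0,"az": 0.24,"claw": 0.3},{"tx": -3.4,"ty": 13.6,"tz": 0,"ax": 0,"ay": 0,"az": 0.3,"claw": 0.3},{"tx": -4.2,"ty": 16.8,"tz": 0,"ax": 0,"ay": 0,"az": 0.36,"claw": 0.3},{"tx": -5,"ty": 20,"tz": 0,"ax": 0,"ay": 0,"az": 0.42,"claw": 0.3},{"tx": -5.8,"ty": 23.2,"tz": 0,"ax": 0,"ay": 0,"az": 0.48,"claw": 0.3},{"tx": -6.5,"ty": 26,"tz": 0,"ax": 0,"ay": 0,"az": 0.54,"claw": 0.3},{"tx": -7,"ty": 28,"tz": 0,"ax": 0,"ay": 0,"az": 0.58,"claw": 0.3},{"tx": -7.2,"ty": 28.8,"tz": 0,"ax": 0,"ay": 0,"az": 0.6,"claw": 0.3}], "newtons": 45}}

```text
time: 7.2
tcp_pos: [495.4, 43.2, 250.3]
tool_rot: [0.981, -0.195, -0.001, 0.001]
wrist_force: [-0.3, 0.6, -0.9]
width: 37.7
```

Run:
```python
from meas import *
s=robot.sense(); print(s['tcp_pos'],yaw(s),s['width'],delta([487,-237,252],s),s['q'], np.radians(yaw(s)[0]+46.6))
```

```text
[495.4  43.2 250.3] (np.float64(-22.443000468651494), np.float64(0.10340053628635136)) 37.68214768702085 [ 9.9 26.2 -0.1] [ 0.  -0.2  1.4 -0.   1.9  0.4] 0.4216191792247586
```

Request:
{"name": "move_arm", "arguments": {"commands": [{"tx": 0.3,"ty": 0.8,"tz": 0,"ax": 0,"ay": 0,"az": 0.02,"claw": 0.3},{"tx": 0.9,"ty": 2.4,"tz": 0,"ax": 0,"ay": 0,"az": 0.05,"claw": 0.3},{"tx": 1.9,"ty": 5,"tz": 0,"ax": 0,"ay": 0,"az": 0.09,"claw": 0.3},{"tx": 3,"ty": 8,"tz": 0,"ax": 0,"ay": 0,"az": 0.14,"claw": 0.3},{"tx": 4.2,"ty": 11.2,"tz": 0,"ax": 0,"ay": 0,"az": 0.19,"claw": 0.3},{"tx": 5.4,"ty": 14.4,"tz": 0,"ax": 0,"ay": 0,"az": 0.24,"claw": 0.3},{"tx": 6.6,"ty": 17.6,"tz": 0,"ax": 0,"ay": 0,"az": 0.29,"claw": 0.3},{"tx": 7.8,"ty": 20.6,"tz": 0,"ax": 0,"ay": 0,"az": 0.34,"claw": 0.3},{"tx": 8.8,"ty": 23.2,"tz": 0,"ax": 0,"ay": 0,"az": 0.38,"claw": 0.3},{"tx": 9.5,"ty": 25.1,"tz": 0,"ax": 0,"ay": 0,"az": 0.41,"claw": 0.3},{"tx": 9.9,"ty": 26.2,"tz": 0,"ax": 0,"ay": 0,"az": 0.42,"claw": 0.3},{"tx": 9.9,"ty": 26.2,"tz": 0,"ax": 0,"ay": 0,"az": 0.42,"claw": 0.3}], "newtons": 45}}

```text
time: 8.2
tcp_pos: [489.4, -234.7, 250.2]
tool_rot: [0.92, -0.393, -0.001, 0.0]
wrist_force: [-0.2, 1.1, -0.8]
width: 37.9
```

Request:
{"name": "move_arm", "arguments": {"commands": [{"tx": 0,"ty": 0,"tz": 0,"ax": 0,"ay": 0,"az": 0,"claw": 0.3},{"tx": 0,"ty": 0,"tz": 0,"ax": 0,"ay": 0,"az": 0,"claw": 0.3},{"tx": 0,"ty": 0,"tz": 0,"ax": 0,"ay": 0,"az": 0,"claw": 0.3}], "newtons": 45}}

```text
time: 8.45
tcp_pos: [490.1, -231.9, 251.5]
tool_rot: [0.921, -0.391, 0.0, -0.0]
wrist_force: [0.3, -0.9, -1.0]
width: 38.0
```

Run:
```python
from meas import *
s=robot.sense(); im=robot.grab_frame('wrist'); c=cam('wrist',s)
print(s['tcp_pos'],yaw(s),s['width'],delta([487,-237,252],s), np.radians(yaw(s)[0]+46.6))
yy=np.array([-.7275,-.6862,0]); xx=np.array([-.6862,.7275,0]); o=np.array([548.8,-178.5,0])
pts=[o+sx*55*xx+sy*125*yy+[0,0,10] for sx,sy in ((-1,-1),(1,-1),(1,1),(-1,1))]
for i in range(4): cv2.line(im,*[tuple(map(int,p)) for p in proj(c,[pts[i],pts[(i+1)%4]])],(0,255,255),1)
for X in ([*(o+85*yy)[:2],30],[*o[:2],160],[*(o-85*yy)[:2],102]): cv2.circle(im,tuple(map(int,proj(c,X)[0])),3,(0,255,0),-1)
for sgn in (-52,52): cv2.circle(im,tuple(map(int,proj(c,o+sgn*xx+[0,0,160])[0])),3,(255,255,0),-1)
cv2.imwrite('pics/w6.png',im)
t=robot.grab_frame('top'); cv2.imwrite('pics/t6.png',t)
```

```text
[ 490.1 -231.9  251.5] (np.float64(-45.99696630446586), np.float64(0.02988110907940126)) 38.036192089687745 [ 0.2  0.6 -0. ] 0.010524923487539839
```

View pics/w6.png

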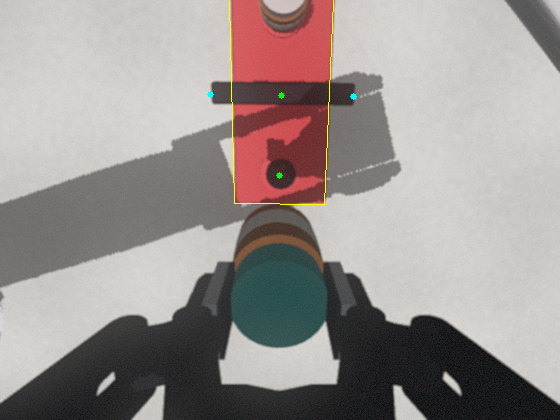

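View pics/t6.png

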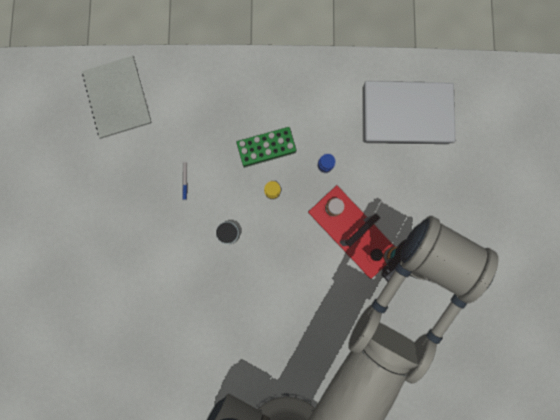

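The overlay of the estimated carrier (yellow outline, green and cyan points) lies on the red deck, the bar (212–355, 93) and the pedestal (280,174) to within about 1–2 px. The jar cap is at (279,298). In the top view nothing else has moved. Now I measure the pedestal relative to the tool.

Run:
```python
from meas import *
s=robot.sense(); im=robot.grab_frame('wrist'); c=cam('wrist',s)
H,S,V=cv2.split(cv2.cvtColor(im,cv2.COLOR_BGR2HSV))
g=cv2.resize(im[140:220,220:340],None,fx=6,fy=6,interpolation=cv2.INTER_CUBIC); cv2.imwrite('pics/w7.png',g)
roi=np.zeros(S.shape,bool); roi[150:198,255:310]=1
pe,a,m=cen(roi&(S<110)&(V<90)); e=cv2.minEnclosingCircle(max(cv2.findContours(m.astype(np.uint8),0,1)[0],key=len))
print(pe,a,e,'exp r',17*361/((s['tcp_pos'][2]+182-30)))
P=onplane(c,e[0],30); print(P,onplane(c,pe,30),s['tcp_pos'],yaw(s),delta(P,s))
# jar cap in tool frame, plane at tool z = -55.1
p=robot.camera_params('wrist'); HE=np.array(p['hand_eye'])
for uv in ((279,297),(279,299)):
    n=cv2.undistortPoints(np.array([[uv]],float),c[0],c[1])[0,0]; d=HE[:3,:3]@[n[0],n[1],1]; o=HE[:3,3]; print('cap tool',o+d*(-55.1-o[2])/d[2])
```

```text
[280.2 173.8] 588 ((280.1875, 173.375), 14.015297889709473) exp r 15.205770516731581
[ 488.9 -236.    30. ] [ 488.6 -236.3   30. ] [ 490.1 -232.1  251.6] (np.float64(-46.01182827383842), np.float64(0.03249933835614107)) [ 0.2  0.4 22.2]
cap tool [ -0.1  -0.4 -55.1]
cap tool [ -0.1   0.5 -55.1]
```

View pics/w7.png

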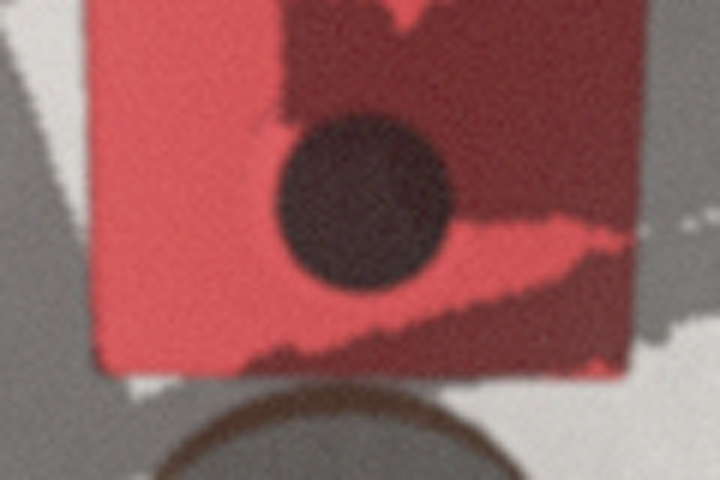

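Request:
{"name": "move_arm", "arguments": {"commands": [{"tx": 0.1,"ty": 0.2,"tz": 0.8,"ax": 0,"ay": 0,"az": 0.01,"claw": 0.3},{"tx": 0.2,"ty": 0.45,"tz": 2.2,"ax": 0,"ay": 0,"az": 0.01,"claw": 0.3},{"tx": 0.2,"ty": 0.45,"tz": 4,"ax": 0,"ay": 0,"az": 0.01,"claw": 0.3},{"tx": 0.2,"ty": 0.45,"tz": 6,"ax": 0,"ay": 0,"az": 0.01,"claw": 0.3},{"tx": 0.2,"ty": 0.45,"tz": 8,"ax": 0,"ay": 0,"az": 0.01,"claw": 0.3},{"tx": 0.2,"ty": 0.45,"tz": 10,"ax": 0,"ay": 0,"az": 0.01,"claw": 0.3},{"tx": 0.2,"ty": 0.45,"tz": 12,"ax": 0,"ay": 0,"az": 0.01,"claw": 0.3},{"tx": 0.2,"ty": 0.45,"tz": 14,"ax": 0,"ay": 0,"az": 0.01,"claw": 0.3},{"tx": 0.2,"ty": 0.45,"tz": 16,"ax": 0,"ay": 0,"az": 0.01,"claw": 0.3},{"tx": 0.2,"ty": 0.45,"tz": 17.5,"ax": 0,"ay": 0,"az": 0.01,"claw": 0.3},{"tx": 0.2,"ty": 0.45,"tz": 18.5,"ax": 0,"ay": 0,"az": 0.01,"claw": 0.3},{"tx": 0.2,"ty": 0.45,"tz": 18.8,"ax": 0,"ay": 0,"az": 0.01,"claw": 0.3}]}}

```text
time: 9.6
tcp_pos: [486.7, -237.0, 60.6]
tool_rot: [0.918, -0.396, -0.002, -0.0]
wrist_force: [0.1, 0.9, -1.4]
width: 37.7
```

Request:
{"name": "move_arm", "arguments": {"commands": [{"tx": 0,"ty": 0,"tz": 0,"ax": 0,"ay": 0,"az": 0,"claw": 0.3},{"tx": 0,"ty": 0,"tz": 0,"ax": 0,"ay": 0,"az": 0,"claw": 0.3},{"tx": 0,"ty": 0,"tz": 0,"ax": 0,"ay": 0,"az": 0,"claw": 0.3}]}}

```text
time: 9.85
tcp_pos: [488.6, -238.2, 64.8]
tool_rot: [0.918, -0.396, 0.001, 0.0]
wrist_force: [-0.2, -0.2, -1.5]
width: 37.8
```

Run:
```python
from meas import *
s=robot.sense(); im=robot.grab_frame('wrist'); it=robot.grab_frame('side')
print(s['tcp_pos'],yaw(s),s['width'],s['wrist_force'],delta([488,-236.5,47],s))
c=cam('side'); 
a=cv2.resize(it[90:210,280:420],(470,400),interpolation=cv2.INTER_CUBIC)
cv2.imwrite('pics/sw8.png',np.hstack([a,cv2.resize(im[160:380,180:380],(330,400))]))
```

```text
[ 488.6 -238.2   64.8] (np.float64(-46.69694759283213), np.float64(0.1368937144772077)) 37.83117592859337 [-0.2 -0.2 -1.5] [-0.2 -0.1  1.8]
```

View pics/sw8.png

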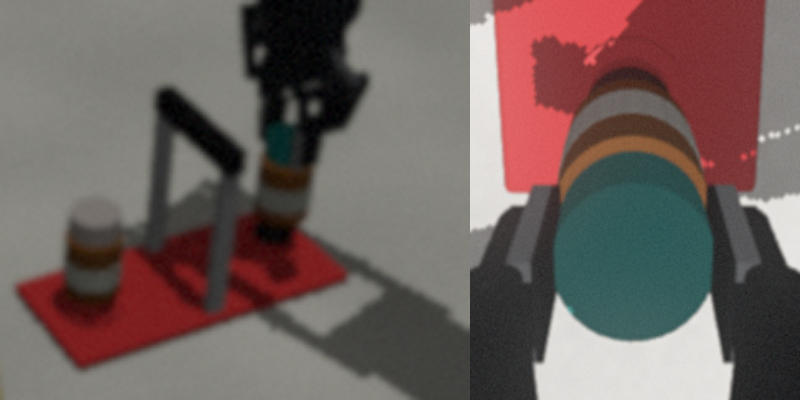

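The jar hangs right over the pedestal. In the wrist crop the pedestal's edge lies about 3 px left of the jar axis, which agrees with the computed -2 mm in tool x. I'll correct that and go down to just above contact.

Request:
{"name": "move_arm", "arguments": {"commands": [{"tx": -0.1,"ty": -0.1,"tz": 0.3,"ax": 0,"ay": 0,"az": 0,"claw": 0.3},{"tx": -0.15,"ty": -0.1,"tz": 0.8,"ax": 0,"ay": 0,"az": 0,"claw": 0.3},{"tx": -0.15,"ty": -0.1,"tz": 1.2,"ax": 0,"ay": 0,"az": 0,"claw": 0.3},{"tx": -0.15,"ty": -0.1,"tz": 1.4,"ax": 0,"ay": 0,"az": 0,"claw": 0.3},{"tx": -0.15,"ty": -0.1,"tz": 1.4,"ax": 0,"ay": 0,"az": 0,"claw": 0.3},{"tx": -0.15,"ty": -0.1,"tz": 1.4,"ax": 0,"ay": 0,"az": 0,"claw": 0.3},{"tx": -0.15,"ty": -0.1,"tz": 1.4,"ax": 0,"ay": 0,"az": 0,"claw": 0.3}]}}

```text
time: 10.53
tcp_pos: [487.6, -236.0, 49.3]
tool_rot: [0.918, -0.396, 0.0, 0.0]
wrist_force: [-0.6, 1.0, -0.0]
width: 37.8
```

Run:
```python
from meas import *
s=robot.sense(); im=robot.grab_frame('wrist'); it=robot.grab_frame('side')
print(s['tcp_pos'],yaw(s),s['width'],s['wrist_force'],delta([488,-236.5,47],s))
a=cv2.resize(it[90:210,280:420],(470,400),interpolation=cv2.INTER_CUBIC)
cv2.imwrite('pics/sw9.png',np.hstack([a,cv2.resize(im[160:380,180:380],(330,400))]))
```

```text
[ 487.6 -236.    49.3] (np.float64(-46.69814358976963), np.float64(0.003467713258967331)) 37.84879043744967 [-0.6  1.  -0. ] [0.1 0.  0.2]
```

View pics/sw9.png

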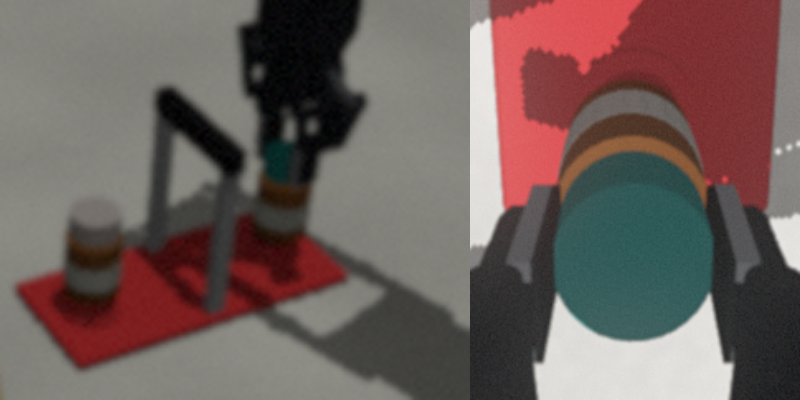

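Request:
{"name": "move_arm", "arguments": {"commands": [{"tx": 0,"ty": 0,"tz": 0.1,"ax": 0,"ay": 0,"az": 0,"claw": 0.3},{"tx": 0,"ty": 0,"tz": 0.15,"ax": 0,"ay": 0,"az": 0,"claw": 0.3},{"tx": 0,"ty": 0,"tz": 0.15,"ax": 0,"ay": 0,"az": 0,"claw": 0.3},{"tx": 0,"ty": 0,"tz": 0.15,"ax": 0,"ay": 0,"az": 0,"claw": 0.3}]}}

```text
time: 10.97
tcp_pos: [487.6, -236.0, 47.8]
tool_rot: [0.918, -0.396, -0.0, 0.0]
wrist_force: [-0.3, -0.6, -1.3]
width: 38.0
```

Request:
{"name": "move_arm", "arguments": {"commands": [{"tx": 0,"ty": 0,"tz": 0.05,"ax": 0,"ay": 0,"az": 0,"claw": 0.3},{"tx": 0,"ty": 0,"tz": 0.1,"ax": 0,"ay": 0,"az": 0,"claw": 0.3},{"tx": 0,"ty": 0,"tz": 0.1,"ax": 0,"ay": 0,"az": 0,"claw": 0.3},{"tx": 0,"ty": 0,"tz": 0.1,"ax": 0,"ay": 0,"az": 0,"claw": 0.3}]}}

```text
time: 11.3
tcp_pos: [487.7, -236.0, 47.0]
tool_rot: [0.918, -0.396, 0.0, 0.0]
wrist_force: [-1.3, 1.1, 0.5]
width: 37.8
```

Request:
{"name": "move_arm", "arguments": {"commands": [{"tx": 0,"ty": 0,"tz": 0.05,"ax": 0,"ay": 0,"az": 0,"claw": 0.3},{"tx": 0,"ty": 0,"tz": 0.1,"ax": 0,"ay": 0,"az": 0,"claw": 0.3},{"tx": 0,"ty": 0,"tz": 0.1,"ax": 0,"ay": 0,"az": 0,"claw": 0.3},{"tx": 0,"ty": 0,"tz": 0.1,"ax": 0,"ay": 0,"az": 0,"claw": 0.3}]}}

```text
time: 11.63
tcp_pos: [487.8, -236.0, 47.0]
tool_rot: [0.918, -0.396, 0.0, -0.0]
wrist_force: [-2.0, 1.9, 5.1]
width: 37.7
```

Run:
```python
from meas import *
f=[]
for i in range(4):
    s=robot.sense(); f.append(s['wrist_force']); robot.grab_frame('side')
print(np.array(f),s['tcp_pos'])
```

```text
[[-2.   1.9  5.1]
 [-2.7  1.9  6.4]
 [-2.3  2.5  6. ]
 [-2.8  1.4  4.9]] [ 487.8 -236.    46.9]
```

The jar is in contact, with about 5.5 N upward. I'll ease off slightly and open.

Request:
{"name": "move_arm", "arguments": {"commands": [{"tx": 0,"ty": 0,"tz": -0.06,"ax": 0,"ay": 0,"az": 0,"claw": 0.3},{"tx": 0,"ty": 0,"tz": -0.06,"ax": 0,"ay": 0,"az": 0,"claw": 0.4},{"tx": 0,"ty": 0,"tz": -0.06,"ax": 0,"ay": 0,"az": 0,"claw": 0.45},{"tx": 0,"ty": 0,"tz": -0.06,"ax": 0,"ay": 0,"az": 0,"claw": 0.5},{"tx": 0,"ty": 0,"tz": -0.06,"ax": 0,"ay": 0,"az": 0,"claw": 0.55},{"tx": 0,"ty": 0,"tz": -0.06,"ax": 0,"ay": 0,"az": 0,"claw": 0.6},{"tx": 0,"ty": 0,"tz": -0.06,"ax": 0,"ay": 0,"az": 0,"claw": 0.7},{"tx": 0,"ty": 0,"tz": -0.06,"ax": 0,"ay": 0,"az": 0,"claw": 0.8},{"tx": 0,"ty": 0,"tz": -0.06,"ax": 0,"ay": 0,"az": 0,"claw": 0.9},{"tx": 0,"ty": 0,"tz": -0.06,"ax": 0,"ay": 0,"az": 0,"claw": 0.9}]}}

```text
time: 12.67
tcp_pos: [487.6, -236.0, 46.3]
tool_rot: [0.918, -0.396, -0.0, 0.0]
wrist_force: [0.1, 0.3, 0.7]
width: 76.6
```

Run:
```python
from meas import *
s=robot.sense(); im=robot.grab_frame('wrist'); it=robot.grab_frame('side')
print(s['tcp_pos'],s['width'],s['wrist_force'])
a=cv2.resize(it[90:210,280:420],(440,400),interpolation=cv2.INTER_CUBIC)
cv2.imwrite('pics/sw10.png',np.hstack([a,cv2.resize(im[160:400,160:400],(360,400))]))
```

```text
[ 487.6 -236.    46.3] 76.64009873730208 [0.1 0.3 0.7]
```

View pics/sw10.png

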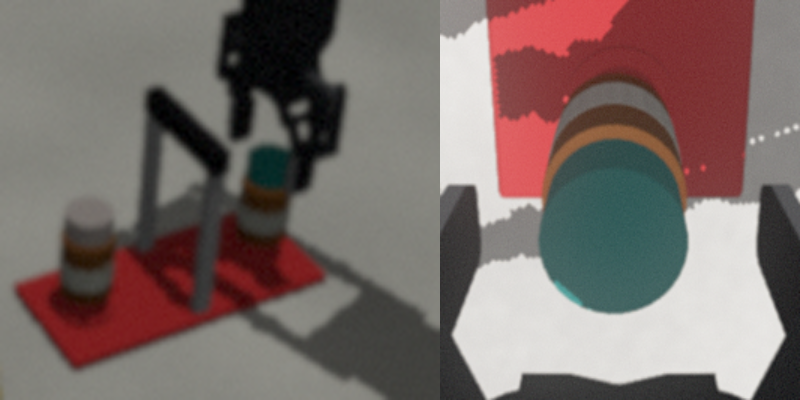

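The jar stands released on the pedestal with both fingers clear. I'll go straight up.

Request:
{"name": "move_arm", "arguments": {"commands": [{"tx": 0,"ty": 0,"tz": -0.5,"ax": 0,"ay": 0,"az": 0,"claw": 1},{"tx": 0,"ty": 0,"tz": -1.5,"ax": 0,"ay": 0,"az": 0,"claw": 1},{"tx": 0,"ty": 0,"tz": -3.2,"ax": 0,"ay": 0,"az": 0,"claw": 1},{"tx": 0,"ty": 0,"tz": -5.5,"ax": 0,"ay": 0,"az": 0,"claw": 1},{"tx": 0,"ty": 0,"tz": -8,"ax": 0,"ay": 0,"az": 0,"claw": 1},{"tx": 0,"ty": 0,"tz": -10.5,"ax": 0,"ay": 0,"az": 0,"claw": 1},{"tx": 0,"ty": 0,"tz": -13,"ax": 0,"ay": 0,"az": 0,"claw": 1},{"tx": 0,"ty": 0,"tz": -15.5,"ax": 0,"ay": 0,"az": 0,"claw": 1},{"tx": 0,"ty": 0,"tz": -18,"ax": 0,"ay": 0,"az": 0,"claw": 1},{"tx": 0,"ty": 0,"tz": -20,"ax": 0,"ay": 0,"az": 0,"claw": 1},{"tx": 0,"ty": 0,"tz": -20.5,"ax": 0,"ay": 0,"az": 0,"claw": 1},{"tx": 0,"ty": 0,"tz": -20.5,"ax": 0,"ay": 0,"az": 0,"claw": 1}]}}

```text
time: 13.77
tcp_pos: [488.3, -236.4, 254.2]
tool_rot: [0.918, -0.396, 0.002, 0.0]
wrist_force: [0.7, -0.1, 0.7]
width: 85.6
```

Request:
{"name": "move_arm", "arguments": {"commands": [{"tx": 0,"ty": 0,"tz": 0,"ax": 0,"ay": 0,"az": 0,"claw": 1},{"tx": 0,"ty": 0,"tz": 0,"ax": 0,"ay": 0,"az": 0,"claw": 1},{"tx": 0,"ty": 0,"tz": 0,"ax": 0,"ay": 0,"az": 0,"claw": 1}]}}

```text
time: 14.02
tcp_pos: [487.1, -235.7, 249.4]
tool_rot: [0.918, -0.396, -0.002, -0.0]
wrist_force: [0.5, -0.2, -0.2]
width: 85.0
```

Run:
```python
from meas import *
s=robot.sense(); im=robot.grab_frame('wrist'); c=cam('wrist',s); cv2.imwrite('pics/w11.png',im)
print(s['tcp_pos'],s['width'],yaw(s))
ce,a,m=teal(im); e=cv2.minEnclosingCircle(max(cv2.findContours(m.astype(np.uint8),0,1)[0],key=len)); print('cap',ce,a,e,onplane(c,e[0],102))
t=robot.grab_frame('top'); ce,a,m=teal(t);print('top',ce,a,onplane(cam('top'),ce,102)); cv2.imwrite('pics/t11.png',cv2.resize(t[170:300,290:430],(640,594),interpolation=cv2.INTER_CUBIC))
```

```text
[ 487.1 -235.7  249.4] 85.0332209790934 (np.float64(-46.69867716347902), np.float64(0.18095060602090127))
cap [277.5 194.2] 730 ((278.37115478515625, 188.21778869628906), 19.82513999938965) [ 484.2 -237.6  102. ]
top [382.  256.7] 172 [ 482.6 -237.1  102. ]
```

View pics/w11.png

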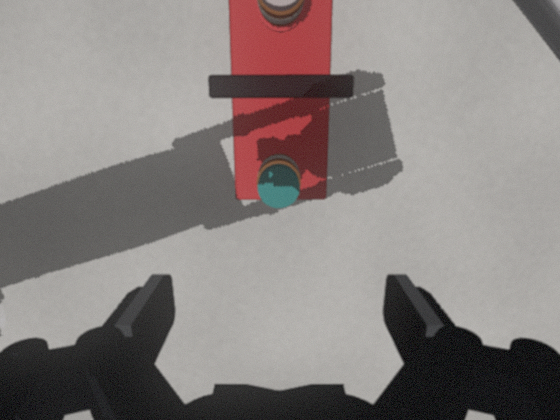

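View pics/t11.png

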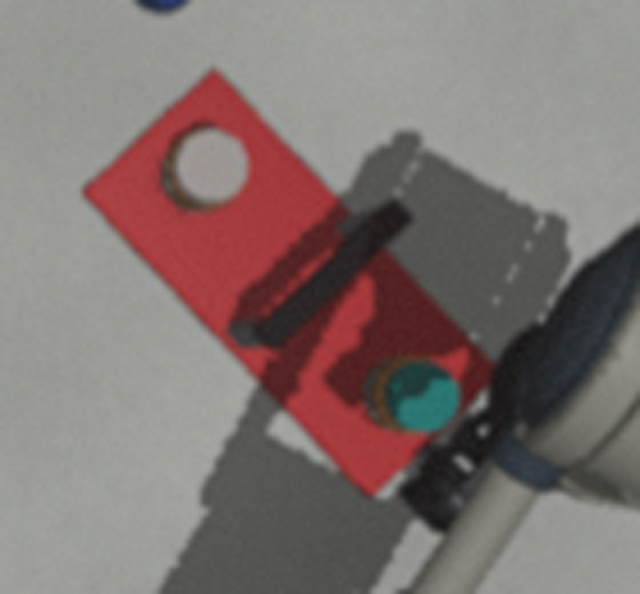

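The wrist view shows the cap at (279,187) over the pedestal end and the bar at (281,86). Both cameras put the cap about 4–5 mm from the seat, inside 10 mm. I'll measure again from above the handle. I go there now, rising and turning 90° so the jaws close across the bar.

Request:
{"name": "move_arm", "arguments": {"commands": [{"tx": 0,"ty": -0.3,"tz": -0.5,"ax": 0,"ay": 0,"az": -0.08,"claw": 1},{"tx": 0,"ty": -0.8,"tz": -1.5,"ax": 0,"ay": 0,"az": -0.19,"claw": 1},{"tx": 0,"ty": -1.5,"tz": -2.5,"ax": 0,"ay": 0,"az": -0.31,"claw": 1},{"tx": 0,"ty": -2.3,"tz": -3.5,"ax": 0,"ay": 0,"az": -0.43,"claw": 1},{"tx": 0,"ty": -3.2,"tz": -4.5,"ax": 0,"ay": 0,"az": -0.55,"claw": 1},{"tx": 0,"ty": -4.1,"tz": -5,"ax": 0,"ay": 0,"az": -0.67,"claw": 1},{"tx": 0,"ty": -5,"tz": -5,"ax": 0,"ay": 0,"az": -0.79,"claw": 1},{"tx": 0,"ty": -6,"tz": -5,"ax": 0,"ay": 0,"az": -0.91,"claw": 1},{"tx": 0,"ty": -7,"tz": -5,"ax": 0,"ay": 0,"az": -1.03,"claw": 1},{"tx": 0.1,"ty": -7.8,"tz": -5,"ax": 0,"ay": 0,"az": -1.15,"claw": 1},{"tx": 0.1,"ty": -8.3,"tz": -5,"ax": 0,"ay": 0,"az": -1.27,"claw": 1},{"tx": 0.1,"ty": -8.5,"tz": -5,"ax": 0,"ay": 0,"az": -1.39,"claw": 1}]}}

```text
time: 15.12
tcp_pos: [550.5, -177.8, 300.4]
tool_rot: [0.958, 0.287, -0.001, -0.001]
wrist_force: [-0.3, -0.1, 0.0]
width: 85.4
```

Request:
{"name": "move_arm", "arguments": {"commands": [{"tx": 0,"ty": 0,"tz": 0,"ax": 0,"ay": 0,"az": -0.1,"claw": 1},{"tx": 0,"ty": 0,"tz": 0,"ax": 0,"ay": 0,"az": -0.17,"claw": 1},{"tx": 0,"ty": 0,"tz": 0,"ax": 0,"ay": 0,"az": -0.18,"claw": 1},{"tx": 0,"ty": 0,"tz": 0,"ax": 0,"ay": 0,"az": -0.18,"claw": 1},{"tx": 0,"ty": 0,"tz": 0,"ax": 0,"ay": 0,"az": -0.18,"claw": 1}]}}

```text
time: 15.53
tcp_pos: [550.1, -178.4, 301.0]
tool_rot: [0.93, 0.368, -0.0, -0.0]
wrist_force: [-1.1, -1.1, -0.6]
width: 85.3
```

```bash
cat > ov.py <<'E'
from meas import *
yy=np.array([-.7275,-.6862,0]); xx=np.array([-.6862,.7275,0]); o=np.array([548.8,-178.5,0])
def draw(im,c,o=o):
    im=im.copy()
    pts=[o+sx*55*xx+sy*125*yy+[0,0,10] for sx,sy in ((-1,-1),(1,-1),(1,1),(-1,1))]
    for i in range(4): cv2.line(im,*[tuple(map(int,p)) for p in proj(c,[pts[i],pts[(i+1)%4]])],(0,255,255),1)
    for sg in (1,-1):
        th=np.linspace(0,2*np.pi,40); P=np.array([o+sg*85*yy+[20*np.cos(a),20*np.sin(a),102] for a in th]); cv2.polylines(im,[proj(c,P).astype(int)],True,(0,255,0),1)
    q=[o+sx*52*xx+sy*8*yy+[0,0,160] for sx,sy in ((-1,-1),(1,-1),(1,1),(-1,1))]
    cv2.polylines(im,[proj(c,q).astype(int)],True,(255,255,0),1)
    return im
E
python3 - <<'E'
from ov import *
s=robot.sense(); im=robot.grab_frame('wrist'); c=cam('wrist',s); cv2.imwrite('pics/w12raw.png',im); cv2.imwrite('pics/w12.png',draw(im,c))
print(s['tcp_pos'],s['width'],yaw(s))
E
```

```text
[ 550.1 -178.4  301. ] 85.27623815783818 (np.float64(43.13682651304983), np.float64(0.03552470696595807))
```

View pics/w12.png

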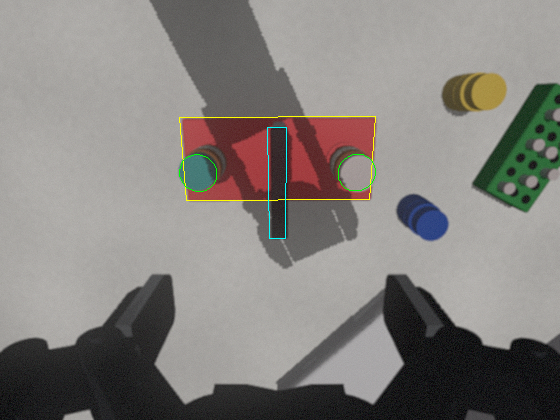

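View pics/w12raw.png

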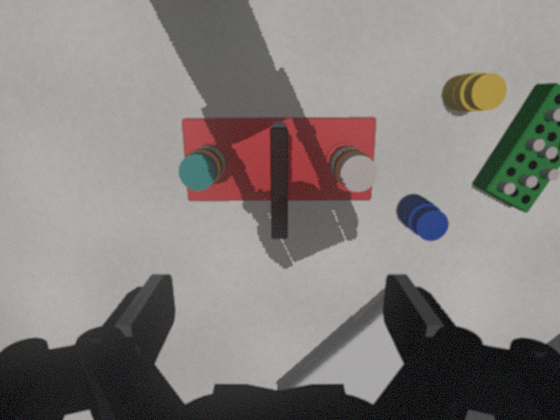

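The overlay matches the deck, the bar and both caps. I'll zoom in for the jar offsets.

Run:
```python
from ov import *
im=cv2.imread('pics/w12raw.png')
cv2.imwrite('pics/w12z.png',cv2.resize(im[105:245,170:385],None,fx=3.7,fy=3.7,interpolation=cv2.INTER_CUBIC))
s=robot.sense(); c=cam('wrist',s)
for n,uv in (('teal',None),('white',None)): pass
ce,a,m=teal(im); ys,xs=np.where(m); print('teal',ce,a,xs.min(),xs.max(),ys.min(),ys.max())
H,S,V=cv2.split(cv2.cvtColor(im,cv2.COLOR_BGR2HSV)); roi=np.zeros(S.shape,bool); roi[150:195,330:380]=1
w,a,m=cen(roi&(S<60)&(V>100)); ys,xs=np.where(m); print('white',w,a,xs.min(),xs.max(),ys.min(),ys.max())
box,m=carrier(im,c,None); print('deck',box)
print('expected centres',proj(c,[o+85*yy+[0,0,102],o-85*yy+[0,0,102]]))
```

```text
teal [195.3 172.1] 852 180 213 154 189
white [361.6 172.9] 1326 340 379 150 194
deck [[183. 118.]
 [374. 118.]
 [374. 199.]
 [183. 199.]]
expected centres [[198.1 173.3]
 [356.7 172.8]]
```

View pics/w12z.png

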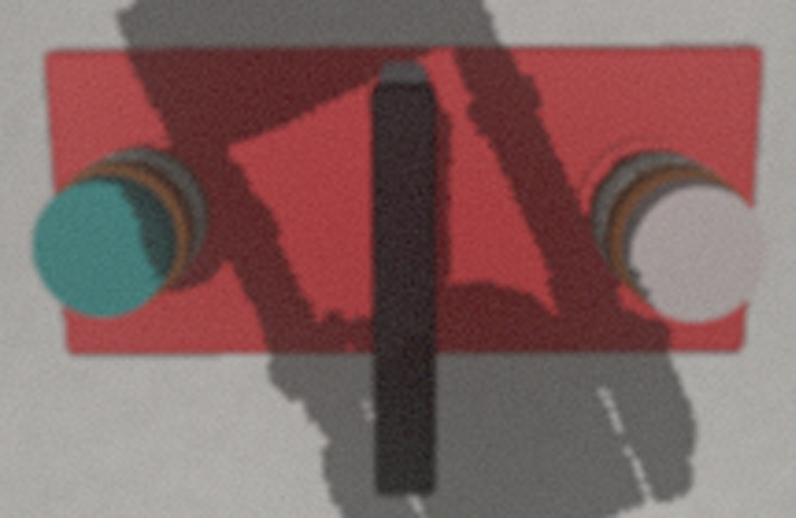

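Zoomed: the teal cap centre is at about (198,172), the white at (358,173), the deck and bar centre line at x≈279.5. That puts the teal jar within about 3 mm of its seat, so I accept the placement. Next, the grasp offset for the bar.

Run:
```python
from ov import *
s=robot.sense(); c=cam('wrist',s); 
X=onplane(c,(279.5,183.2),160); print(X,s['tcp_pos'],yaw(s))
A=onplane(c,(280,128),160);B=onplane(c,(279.3,238.5),160); d=A-B; print(np.linalg.norm(d),np.degrees(np.arctan2(d[1],d[0])))
print(delta([X[0],X[1],131],s), delta([548.8,-178.5,131],s))
```

```text
[ 549.1 -175.8  160. ] [ 550.1 -178.4  301.2] (np.float64(43.15507181302486), np.float64(0.019498713695741896))
103.64846622483043 132.8321838579356
[ 0.1 -0.3 17. ] [-0.1 -0.1 17. ]
```

Request:
{"name": "move_arm", "arguments": {"commands": [{"tx": 0,"ty": -0.1,"tz": 0.8,"ax": 0,"ay": 0,"az": 0,"claw": 1},{"tx": 0,"ty": -0.2,"tz": 2.2,"ax": 0,"ay": 0,"az": 0,"claw": 1},{"tx": 0,"ty": -0.2,"tz": 4,"ax": 0,"ay": 0,"az": 0,"claw": 1},{"tx": 0,"ty": -0.2,"tz": 6,"ax": 0,"ay": 0,"az": 0,"claw": 1},{"tx": 0,"ty": -0.2,"tz": 8,"ax": 0,"ay": 0,"az": 0,"claw": 1},{"tx": 0,"ty": -0.2,"tz": 10,"ax": 0,"ay": 0,"az": 0,"claw": 1},{"tx": 0,"ty": -0.2,"tz": 12,"ax": 0,"ay": 0,"az": 0,"claw": 1},{"tx": 0,"ty": -0.2,"tz": 14,"ax": 0,"ay": 0,"az": 0,"claw": 1},{"tx": 0,"ty": -0.2,"tz": 15.5,"ax": 0,"ay": 0,"az": 0,"claw": 1},{"tx": 0,"ty": -0.2,"tz": 16.5,"ax": 0,"ay": 0,"az": 0,"claw": 1},{"tx": 0,"ty": -0.2,"tz": 17,"ax": 0,"ay": 0,"az": 0,"claw": 1},{"tx": 0,"ty": -0.2,"tz": 17,"ax": 0,"ay": 0,"az": 0,"claw": 1}]}}

```text
time: 16.58
tcp_pos: [548.2, -176.7, 130.0]
tool_rot: [0.93, 0.368, -0.001, -0.001]
wrist_force: [-0.2, -0.2, 0.3]
width: 85.5
```

Request:
{"name": "move_arm", "arguments": {"commands": [{"tx": 0,"ty": 0,"tz": 0,"ax": 0,"ay": 0,"az": 0,"claw": 1},{"tx": 0,"ty": 0,"tz": 0,"ax": 0,"ay": 0,"az": 0,"claw": 1},{"tx": 0,"ty": 0,"tz": 0,"ax": 0,"ay": 0,"az": 0,"claw": 1},{"tx": 0,"ty": 0,"tz": 0,"ax": 0,"ay": 0,"az": 0,"claw": 1}]}}

```text
time: 16.92
tcp_pos: [549.2, -177.2, 132.5]
tool_rot: [0.93, 0.369, 0.001, 0.001]
wrist_force: [0.1, 0.3, 0.4]
width: 85.4
```

Run:
```python
from ov import *
s=robot.sense(); im=robot.grab_frame('wrist'); cv2.imwrite('pics/w13.png',im); it=robot.grab_frame('side'); cv2.imwrite('pics/s13.png',cv2.resize(it[70:210,260:420],None,fx=4,fy=4,interpolation=cv2.INTER_CUBIC))
print(s['tcp_pos'],s['width'],yaw(s),s['wrist_force'])
```

```text
[ 549.2 -177.2  132.5] 85.43564046992739 (np.float64(43.25390207197372), np.float64(0.09954655037041732)) [0.1 0.3 0.4]
```

View pics/w13.png

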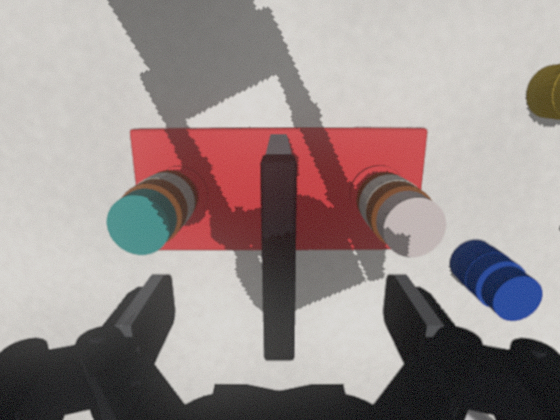

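View pics/s13.png

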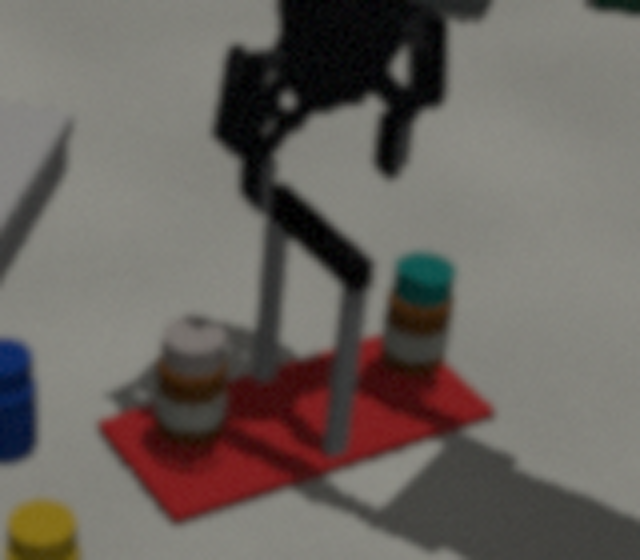

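The bar (264–297 wide, rows 153–358) is centred between the open fingers. Neither jar is near them, and both stand upright. I close gently, then firm up the grip.

Request:
{"name": "move_arm", "arguments": {"commands": [{"tx": 0,"ty": 0,"tz": 0.2,"ax": 0,"ay": 0,"az": 0,"claw": 0.8},{"tx": 0,"ty": 0,"tz": 0.2,"ax": 0,"ay": 0,"az": 0,"claw": 0.6},{"tx": 0,"ty": 0,"tz": 0.2,"ax": 0,"ay": 0,"az": 0,"claw": 0.45},{"tx": 0,"ty": 0,"tz": 0.2,"ax": 0,"ay": 0,"az": 0,"claw": 0.35},{"tx": 0,"ty": 0,"tz": 0.2,"ax": 0,"ay": 0,"az": 0,"claw": 0.3},{"tx": 0,"ty": 0,"tz": 0.2,"ax": 0,"ay": 0,"az": 0,"claw": 0.25},{"tx": 0,"ty": 0,"tz": 0.2,"ax": 0,"ay": 0,"az": 0,"claw": 0.2},{"tx": 0,"ty": 0,"tz": 0.2,"ax": 0,"ay": 0,"az": 0,"claw": 0.15},{"tx": 0,"ty": 0,"tz": 0.2,"ax": 0,"ay": 0,"az": 0,"claw": 0.1},{"tx": 0,"ty": 0,"tz": 0.2,"ax": 0,"ay": 0,"az": 0,"claw": 0.05},{"tx": 0,"ty": 0,"tz": 0.2,"ax": 0,"ay": 0,"az": 0,"claw": 0},{"tx": 0,"ty": 0,"tz": 0.2,"ax": 0,"ay": 0,"az": 0,"claw": 0}], "newtons": 30}}

```text
time: 18.02
tcp_pos: [548.8, -177.0, 129.4]
tool_rot: [0.93, 0.369, 0.0, -0.0]
wrist_force: [-0.2, 0.1, 0.5]
width: 0.2
```

Request:
{"name": "move_arm", "arguments": {"commands": [{"tx": 0,"ty": 0,"tz": 0,"ax": 0,"ay": 0,"az": 0,"claw": 0},{"tx": 0,"ty": 0,"tz": 0,"ax": 0,"ay": 0,"az": 0,"claw": 0},{"tx": 0,"ty": 0,"tz": 0,"ax": 0,"ay": 0,"az": 0,"claw": 0},{"tx": 0,"ty": 0,"tz": 0,"ax": 0,"ay": 0,"az": 0,"claw": 0}], "newtons": 90}}

```text
time: 18.35
tcp_pos: [548.8, -177.0, 129.4]
tool_rot: [0.93, 0.369, 0.0, 0.0]
wrist_force: [-0.4, 0.3, -0.2]
width: -0.0
```

Run:
```python
from ov import *
s=robot.sense(); im=robot.grab_frame('wrist'); it=robot.grab_frame('side'); a=cv2.resize(it[70:210,260:420],(400,350),interpolation=cv2.INTER_CUBIC); cv2.imwrite('pics/s14.png',np.hstack([a,im[60:410,80:480]]))
print(s['tcp_pos'],s['width'],yaw(s),s['wrist_force'],s['ft_torque'])
```

```text
[ 548.8 -177.   129.4] -0.012623415196395631 (np.float64(43.25708516535568), np.float64(0.0027739549864810448)) [-0.4  0.3 -0.2] [0. 0. 0.]
```

View pics/s14.png

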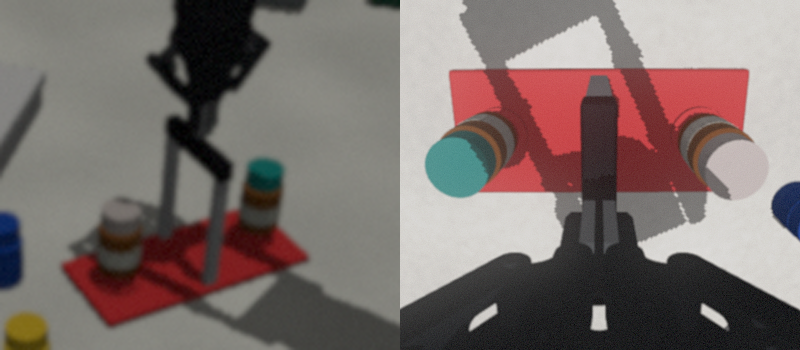

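The width went to 0, so the bar is not between the pads. I need a closer look before doing anything else.

Run:
```python
from ov import *
s=robot.sense(); im=robot.grab_frame('wrist'); it=robot.grab_frame('side'); t=robot.grab_frame('top')
cv2.imwrite('pics/w15.png',cv2.resize(im[140:380,170:390],None,fx=2.4,fy=2.4,interpolation=cv2.INTER_CUBIC))
c=cam('side'); T=np.eye(4)
P=proj(c,[s['tcp_pos'],s['tcp_pos']+[0,0,19],o+[0,0,160],o+52*xx+[0,0,160],o-52*xx+[0,0,160]]); print(P)
for p,k in zip(P,((0,0,255),(0,255,0),(255,255,0),(255,0,255),(255,0,255))): cv2.circle(it,tuple(np.round(p).astype(int)),1,k,-1)
cv2.imwrite('pics/s15.png',cv2.resize(it[70:170,290:390],None,fx=6,fy=6,interpolation=cv2.INTER_CUBIC))
cv2.imwrite('pics/t15.png',t)
w=cam('wrist',s); print(proj(w,[s['tcp_pos'],s['tcp_pos']+[0,0,19]]))
```

```text
[[338.7 135.8]
 [339.4 129.3]
 [339.9 125. ]
 [351.5 135.5]
 [329.  115.1]]
[[278.2 244.8]
 [278.2 259.6]]
```

View pics/w15.png

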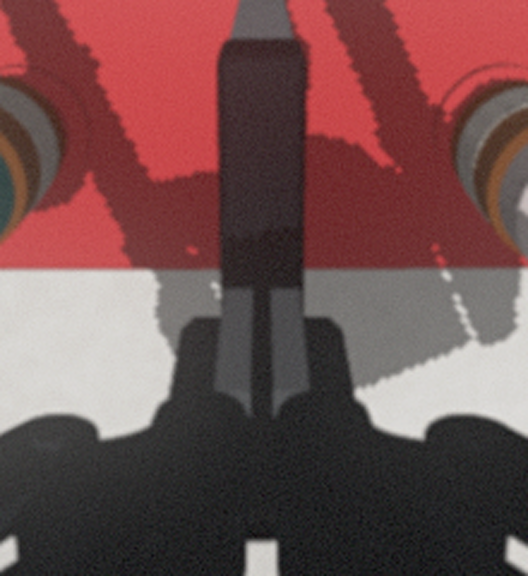

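View pics/s15.png

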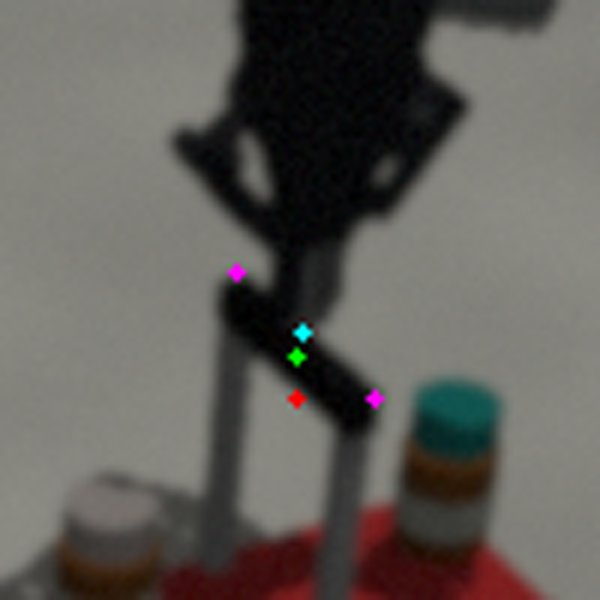

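The closed tips lie over the bar in the wrist view (ending at row 260), and in the side view they end on its top at about (343,124). For this x,y that is z≈162, although the TCP reads 129. So the real tips stand about 30 mm behind the reported TCP. That also explains the 38 mm width on the jar: the pads held the 40 mm cap. Nothing was pushed. I'll reopen and go lower, watching the force.

Request:
{"name": "move_arm", "arguments": {"commands": [{"tx": 0,"ty": 0,"tz": 0,"ax": 0,"ay": 0,"az": 0,"claw": 1},{"tx": 0,"ty": 0,"tz": 0,"ax": 0,"ay": 0,"az": 0,"claw": 1},{"tx": 0,"ty": 0,"tz": 0,"ax": 0,"ay": 0,"az": 0,"claw": 1},{"tx": 0,"ty": 0,"tz": 0,"ax": 0,"ay": 0,"az": 0,"claw": 1},{"tx": 0,"ty": 0,"tz": 0,"ax": 0,"ay": 0,"az": 0,"claw": 1},{"tx": 0,"ty": 0,"tz": 0,"ax": 0,"ay": 0,"az": 0,"claw": 1},{"tx": 0,"ty": 0,"tz": 0,"ax": 0,"ay": 0,"az": 0,"claw": 1},{"tx": 0,"ty": 0,"tz": 0,"ax": 0,"ay": 0,"az": 0,"claw": 1},{"tx": 0,"ty": 0,"tz": 0.3,"ax": 0,"ay": 0,"az": 0,"claw": 1},{"tx": 0,"ty": 0,"tz": 0.7,"ax": 0,"ay": 0,"az": 0,"claw": 1},{"tx": 0,"ty": 0,"tz": 1,"ax": 0,"ay": 0,"az": 0,"claw": 1},{"tx": 0,"ty": 0,"tz": 1,"ax": 0,"ay": 0,"az": 0,"claw": 1}], "newtons": 30}}

```text
time: 19.6
tcp_pos: [548.3, -176.8, 118.0]
tool_rot: [0.93, 0.369, -0.001, -0.001]
wrist_force: [-0.4, 0.6, 0.1]
width: 85.7
```

Run:
```python
from ov import *
s=robot.sense(); im=robot.grab_frame('wrist'); it=robot.grab_frame('side')
print(s['tcp_pos'],s['width'],s['wrist_force'],s['ft_torque'])
a=cv2.resize(it[70:190,290:400],(382,420),interpolation=cv2.INTER_CUBIC); cv2.imwrite('pics/s16.png',np.hstack([a,im[:,80:480]]))
```

```text
[ 548.3 -176.8  118. ] 85.73971091032581 [-0.4  0.6  0.1] [-0.  0.  0.]
```

View pics/s16.png

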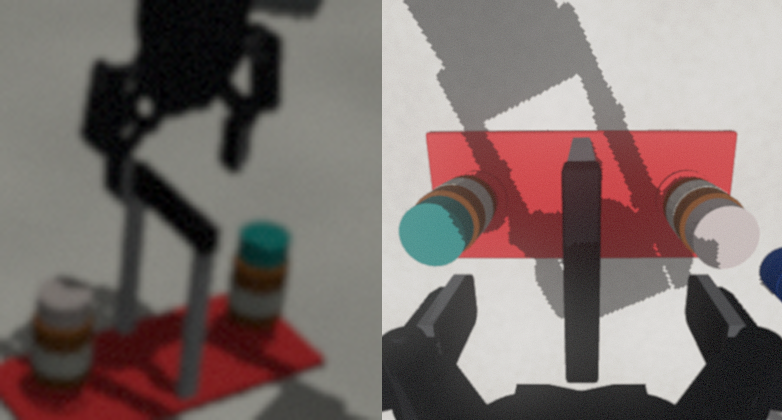

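Run:
```python
from ov import *
s=robot.sense(); c=cam('side'); R=Rn.from_quat(s['tool_rot']).as_matrix()
for sg in (-1,1):
  for z in (118,131,145,160): print(sg,z,proj(c,[*(s['tcp_pos']+sg*48*R[:,0])[:2],z])[0])
```

```text
-1 118 [354.2 135. ]
-1 131 [354.8 130.7]
-1 145 [355.4 126. ]
-1 160 [356.1 120.9]
1 118 [322.  144.3]
1 131 [322.3 139.9]
1 145 [322.7 135.1]
1 160 [323.1 129.9]
```

The side view gives open tips at about z≈170 with the TCP at 118. So I go another 17 mm down.

Request:
{"name": "move_arm", "arguments": {"commands": [{"tx": 0,"ty": 0,"tz": 0.4,"ax": 0,"ay": 0,"az": 0,"claw": 1},{"tx": 0,"ty": 0,"tz": 0.8,"ax": 0,"ay": 0,"az": 0,"claw": 1},{"tx": 0,"ty": 0,"tz": 1.2,"ax": 0,"ay": 0,"az": 0,"claw": 1},{"tx": 0,"ty": 0,"tz": 1.6,"ax": 0,"ay": 0,"az": 0,"claw": 1},{"tx": 0,"ty": 0,"tz": 1.7,"ax": 0,"ay": 0,"az": 0,"claw": 1},{"tx": 0,"ty": 0,"tz": 1.7,"ax": 0,"ay": 0,"az": 0,"claw": 1},{"tx": 0,"ty": 0,"tz": 1.7,"ax": 0,"ay": 0,"az": 0,"claw": 1},{"tx": 0,"ty": 0,"tz": 1.7,"ax": 0,"ay": 0,"az": 0,"claw": 1}]}}

```text
time: 20.37
tcp_pos: [548.9, -177.0, 102.6]
tool_rot: [0.93, 0.369, 0.0, 0.0]
wrist_force: [0.2, 0.6, -0.3]
width: 85.6
```

Run:
```python
from ov import *
s=robot.sense(); im=robot.grab_frame('wrist'); it=robot.grab_frame('side')
print(s['tcp_pos'],s['width'],s['wrist_force'])
a=cv2.resize(it[70:190,290:400],(382,420),interpolation=cv2.INTER_CUBIC); cv2.imwrite('pics/s17.png',np.hstack([a,im[:,80:480]]))
```

```text
[ 548.9 -177.   102.6] 85.6070560145161 [ 0.2  0.6 -0.3]
```

View pics/s17.png

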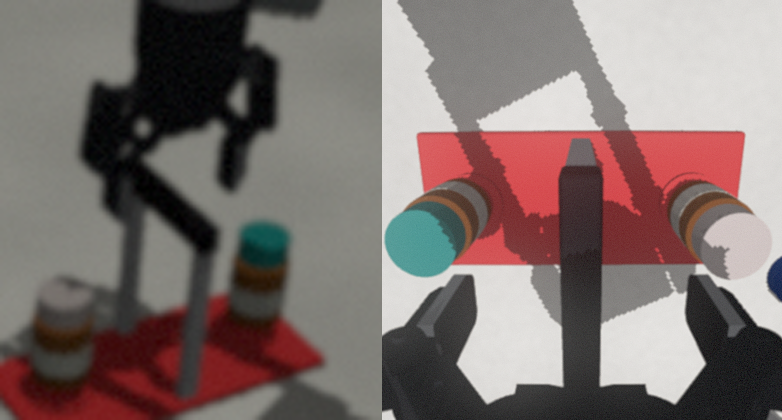

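The right open tip is now at about z≈152, below the bar's top, and clear of the jars. I close again.

Request:
{"name": "move_arm", "arguments": {"commands": [{"tx": 0,"ty": 0,"tz": 0,"ax": 0,"ay": 0,"az": 0,"claw": 0.8},{"tx": 0,"ty": 0,"tz": 0,"ax": 0,"ay": 0,"az": 0,"claw": 0.6},{"tx": 0,"ty": 0,"tz": 0,"ax": 0,"ay": 0,"az": 0,"claw": 0.45},{"tx": 0,"ty": 0,"tz": 0,"ax": 0,"ay": 0,"az": 0,"claw": 0.35},{"tx": 0,"ty": 0,"tz": 0,"ax": 0,"ay": 0,"az": 0,"claw": 0.3},{"tx": 0,"ty": 0,"tz": 0,"ax": 0,"ay": 0,"az": 0,"claw": 0.25},{"tx": 0,"ty": 0,"tz": 0,"ax": 0,"ay": 0,"az": 0,"claw": 0.2},{"tx": 0,"ty": 0,"tz": 0,"ax": 0,"ay": 0,"az": 0,"claw": 0.15},{"tx": 0,"ty": 0,"tz": 0,"ax": 0,"ay": 0,"az": 0,"claw": 0.1},{"tx": 0,"ty": 0,"tz": 0,"ax": 0,"ay": 0,"az": 0,"claw": 0.1},{"tx": 0,"ty": 0,"tz": 0,"ax": 0,"ay": 0,"az": 0,"claw": 0.1}], "newtons": 30}}

```text
time: 21.38
tcp_pos: [548.9, -176.9, 102.5]
tool_rot: [0.93, 0.369, 0.0, 0.0]
wrist_force: [0.7, 0.9, 0.5]
width: 15.2
```

Run:
```python
from ov import *
s=robot.sense(); im=robot.grab_frame('wrist'); it=robot.grab_frame('side')
print(s['tcp_pos'],s['width'],s['wrist_force'],s['ft_torque'])
a=cv2.resize(it[70:190,290:400],(382,420),interpolation=cv2.INTER_CUBIC); cv2.imwrite('pics/s18.png',np.hstack([a,im[:,80:480]]))
```

```text
[ 548.9 -176.9  102.5] 15.238617628361595 [0.7 0.9 0.5] [ 0.1 -0.1 -0.1]
```

View pics/s18.png

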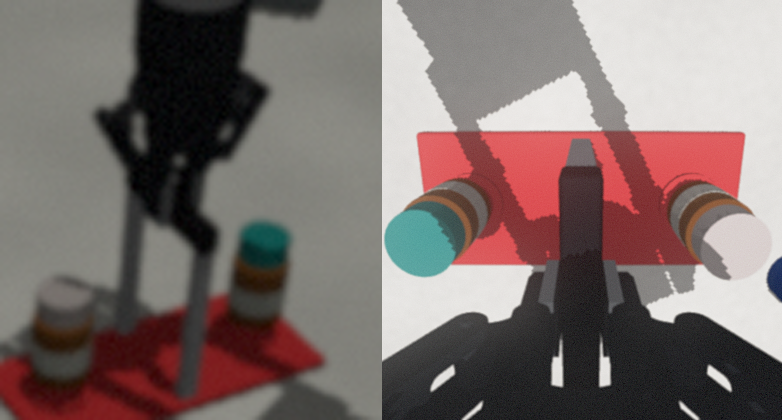

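The width is 15.2 mm and the pads sit on both sides of the bar. I raise the grip force and do a slow test lift.

Request:
{"name": "move_arm", "arguments": {"commands": [{"tx": 0,"ty": 0,"tz": 0,"ax": 0,"ay": 0,"az": 0,"claw": 0},{"tx": 0,"ty": 0,"tz": 0,"ax": 0,"ay": 0,"az": 0,"claw": 0},{"tx": 0,"ty": 0,"tz": 0,"ax": 0,"ay": 0,"az": 0,"claw": 0},{"tx": 0,"ty": 0,"tz": -0.1,"ax": 0,"ay": 0,"az": 0,"claw": 0},{"tx": 0,"ty": 0,"tz": -0.3,"ax": 0,"ay": 0,"az": 0,"claw": 0},{"tx": 0,"ty": 0,"tz": -0.6,"ax": 0,"ay": 0,"az": 0,"claw": 0},{"tx": 0,"ty": 0,"tz": -1,"ax": 0,"ay": 0,"az": 0,"claw": 0},{"tx": 0,"ty": 0,"tz": -1.4,"ax": 0,"ay": 0,"az": 0,"claw": 0},{"tx": 0,"ty": 0,"tz": -1.7,"ax": 0,"ay": 0,"az": 0,"claw": 0},{"tx": 0,"ty": 0,"tz": -1.9,"ax": 0,"ay": 0,"az": 0,"claw": 0},{"tx": 0,"ty": 0,"tz": -2,"ax": 0,"ay": 0,"az": 0,"claw": 0},{"tx": 0,"ty": 0,"tz": -2,"ax": 0,"ay": 0,"az": 0,"claw": 0}], "newtons": 90}}

```text
time: 22.48
tcp_pos: [548.9, -177.0, 122.8]
tool_rot: [0.93, 0.369, 0.0, 0.0]
wrist_force: [-0.2, 1.0, -5.7]
width: 13.8
```

Run:
```python
from ov import *
s=robot.sense(); im=robot.grab_frame('wrist'); it=robot.grab_frame('side')
print(s['tcp_pos'],s['width'],s['wrist_force'],s['ft_torque'],yaw(s))
a=cv2.resize(it[70:210,270:400],(390,420),interpolation=cv2.INTER_CUBIC); cv2.imwrite('pics/s19.png',np.hstack([a,im[:,80:480]]))
```

```text
[ 548.9 -177.   122.8] 13.802474668387044 [-0.2  1.  -5.7] [-0.1 -0.  -0. ] (np.float64(43.25744558554443), np.float64(0.03079951673574238))
```

View pics/s19.png

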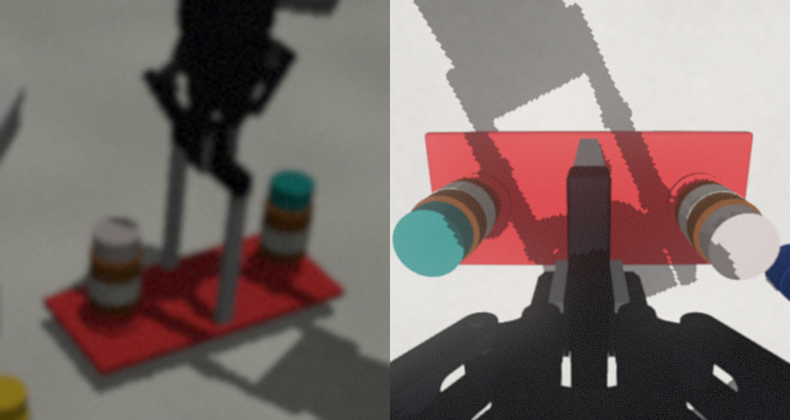

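The carrier is off the bench with -5.7 N on the wrist. The deck edges in the wrist image keep their rows (132 and 264), so it hangs level. I continue to about 10 cm.

Request:
{"name": "move_arm", "arguments": {"commands": [{"tx": 0,"ty": 0,"tz": -0.1,"ax": 0,"ay": 0,"az": 0,"claw": 0},{"tx": 0,"ty": 0,"tz": -0.4,"ax": 0,"ay": 0,"az": 0,"claw": 0},{"tx": 0,"ty": 0,"tz": -1,"ax": 0,"ay": 0,"az": 0,"claw": 0},{"tx": 0,"ty": 0,"tz": -1.9,"ax": 0,"ay": 0,"az": 0,"claw": 0},{"tx": 0,"ty": 0,"tz": -2.9,"ax": 0,"ay": 0,"az": 0,"claw": 0},{"tx": 0,"ty": 0,"tz": -4,"ax": 0,"ay": 0,"az": 0,"claw": 0},{"tx": 0,"ty": 0,"tz": -5.1,"ax": 0,"ay": 0,"az": 0,"claw": 0},{"tx": 0,"ty": 0,"tz": -6.1,"ax": 0,"ay": 0,"az": 0,"claw": 0},{"tx": 0,"ty": 0,"tz": -7,"ax": 0,"ay": 0,"az": 0,"claw": 0},{"tx": 0,"ty": 0,"tz": -7.6,"ax": 0,"ay": 0,"az": 0,"claw": 0},{"tx": 0,"ty": 0,"tz": -7.9,"ax": 0,"ay": 0,"az": 0,"claw": 0},{"tx": 0,"ty": 0,"tz": -8,"ax": 0,"ay": 0,"az": 0,"claw": 0}], "newtons": 90}}

```text
time: 23.58
tcp_pos: [549.0, -177.1, 203.1]
tool_rot: [0.93, 0.369, 0.0, 0.0]
wrist_force: [1.3, -0.5, -6.0]
width: 13.6
```

Request:
{"name": "move_arm", "arguments": {"commands": [{"tx": 0,"ty": 0,"tz": 0,"ax": 0,"ay": 0,"az": 0,"claw": 0},{"tx": 0,"ty": 0,"tz": 0,"ax": 0,"ay": 0,"az": 0,"claw": 0},{"tx": 0,"ty": 0,"tz": 0,"ax": 0,"ay": 0,"az": 0,"claw": 0},{"tx": 0,"ty": 0,"tz": 0,"ax": 0,"ay": 0,"az": 0,"claw": 0},{"tx": 0,"ty": 0,"tz": 0,"ax": 0,"ay": 0,"az": 0,"claw": 0},{"tx": 0,"ty": 0,"tz": 0,"ax": 0,"ay": 0,"az": 0,"claw": 0},{"tx": 0,"ty": 0,"tz": 0,"ax": 0,"ay": 0,"az": 0,"claw": 0},{"tx": 0,"ty": 0,"tz": 0,"ax": 0,"ay": 0,"az": 0,"claw": 0},{"tx": 0,"ty": 0,"tz": 0,"ax": 0,"ay": 0,"az": 0,"claw": 0}], "newtons": 90}}

```text
time: 24.33
tcp_pos: [548.8, -177.0, 202.4]
tool_rot: [0.93, 0.369, -0.0, 0.0]
wrist_force: [-0.1, 0.4, -5.8]
width: 13.7
```

Run:
```python
from ov import *
s=robot.sense(); im=robot.grab_frame('wrist'); it=robot.grab_frame('side'); t=robot.grab_frame('top'); s2=robot.sense()
print(s['tcp_pos'],s2['tcp_pos'],np.abs(s2['qd']).max(),s['width'],s['wrist_force'],s['ft_torque'],yaw(s))
# overlay of lifted level carrier by z
from ov import o,xx,yy
c=cam('side'); h=s['tcp_pos'][2]-102.5
cv2.imwrite('pics/s20.png',np.hstack([cv2.resize(draw(it,c,o+[0,0,h])[50:200,260:410],(400,400),interpolation=cv2.INTER_CUBIC),cv2.resize(it[50:200,260:410],(400,400),interpolation=cv2.INTER_CUBIC)]))
cw=cam('wrist',s); cv2.imwrite('pics/w20.png',draw(im,cw,o+[0,0,h])); cv2.imwrite('pics/t20.png',t); print('h',h)
```

```text
[ 548.8 -177.   202.4] [ 548.8 -177.   202.4] 0.007479244174739431 13.741927712294776 [-0.1  0.4 -5.8] [ 0.   0.1 -0.1] (np.float64(43.25784211885598), np.float64(0.002483696800726106))
h 99.88200503972925
```

View pics/s20.png

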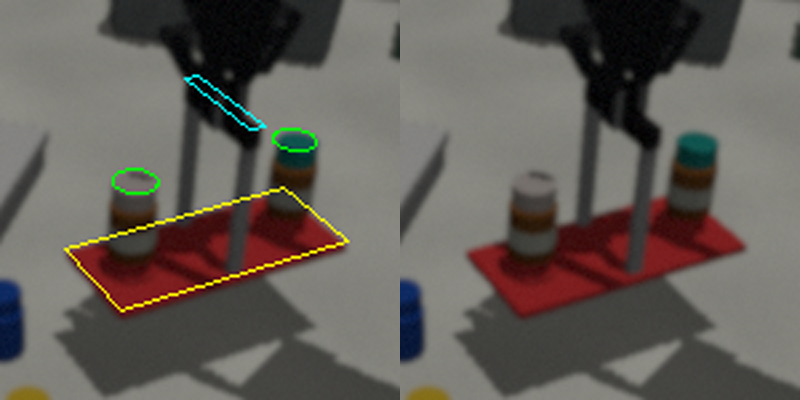

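View pics/w20.png

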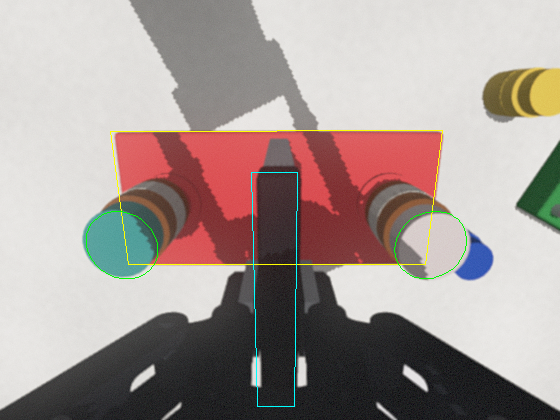

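View pics/t20.png

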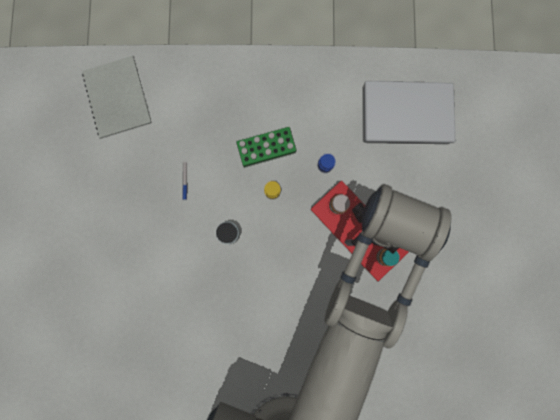

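All the last views agree. In the wrist picture the deck lies on the level overlay for 100 mm of lift, and both caps, teal (121,243) and white (432,243), sit on their predicted circles. In the top view the black jar (228,232), rack (267,147) and pen (185,180) are where they started. The arm is still, so I hand in.

Run:
```python
from cell import robot
print(robot.sign_off())
```

```text
the job is handed in; nothing more can be done
None
```

The teal-capped jar is on the empty pedestal, and the arm is holding the carrier by its handle about 100 mm above the bench. I handed the job in at about 24.5 s; sign-off gives no verdict.

**What I did:** I lifted the teal-capped jar, set it down until the wrist felt about 5 N of contact, and let go. Then I gripped the bar across its thickness at 90 N and lifted.

**Last checks:**
- **Carrier:** it was still. The deck, bar and caps matched a level overlay in the wrist view to a few pixels. The wrist force was -5.8 N, close to the expected weight of about 6.2 N.
- **Jars:** both stood upright and clear of the fingers. The teal jar measured about 3 mm from its seat in the close wrist view.
- **Bystanders:** the black-capped jar, rack and pen were at their starting pixels in the top view.

**What failed or disagreed:**
- The first handle grasp closed on nothing, with the width at 0. The real finger tips sit about 30 mm or more behind the reported TCP. I reopened, went 27 mm lower and gripped properly, and nothing was disturbed.
- For the same reason the jar was probably held by its cap (width 38 mm) rather than its body.
- By the stated geometry the grasp point is about 28 mm below the handle point, inside the 45 mm limit.
- One earlier, partly shadowed reading put the teal jar 4–5 mm off its seat instead of 3 mm. Either is within the 10 mm limit.

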